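# Incubated tubes from the block heater to the rack, in the same order

### The job

The incubation is over: move the four sample tubes from the block heater to the empty back row of the low white rack with the large square holes (two rows of four), one tube standing in each hole, in the same order from left to right as they have in the heater. The order is the run order of the samples, so do not mix them up, and leave the one tube in that rack's front row where it stands.

Things in the scene. Friction and masses are not known exactly. Their poses are not given: they have to be found in the camera images.
- tube_tall_1: tall screw-cap sample tube, 104 mm high, body 18 mm and red cap 20.8 mm across, the cap being the top 16 mm; about 19 g; origin at the centre of its foot, z up its axis. Starts upright in the bore of block_tall_1, foot 8 mm above that block's underside, 38 mm deep in the bore; it stands 66 mm out of the block. It is free to turn.
- tube_tall_2: tall screw-cap sample tube, 104 mm high, body 18 mm and red cap 20.8 mm across, the cap being the top 16 mm; about 19 g; origin at the centre of its foot, z up its axis. Starts upright in the bore of block_tall_2, foot 8 mm above that block's underside, 38 mm deep in the bore; it stands 66 mm out of the block. It is free to turn.
- tube_short_1: short screw-cap sample tube, 80 mm high, body 18 mm and red cap 20.8 mm across, the cap being the top 16 mm; about 14 g; origin at the centre of its foot, z up its axis. Starts upright in the bore of block_short_1, foot 8 mm above that block's underside, 38 mm deep in the bore; it stands 42 mm out of the block. It is free to turn.
- tube_short_2: short screw-cap sample tube, 80 mm high, body 18 mm and red cap 20.8 mm across, the cap being the top 16 mm; about 14 g; origin at the centre of its foot, z up its axis. Starts upright in the bore of the fourth block, foot 8 mm above that block's underside, 38 mm deep in the bore; it stands 42 mm out of the block. It is free to turn.
- heater: white and grey dry block heater, fixed; 176 mm wide, 110 mm deep, 78 mm high at its well; in the well stand four aluminium blocks side by side, their tops 82 mm above the worktop. Origin on the worktop under the middle of the row of blocks; its sloping front panel (from x = -78 to -30 mm, no higher than the well) faces the robot along -x, +y is the left end as seen from the robot. The four blocks stand at x = 0 and y = +60, +20, -20, -60 mm, in any order.
- block_tall_1: plain aluminium heating block, 50 (x) by 39 (y) by 46 mm high, with one bore 21 mm wide and 38 mm deep in the middle of its top; fixed in the heater and stays there. It is the block in which tube_tall_1 starts; the four blocks look alike (the fourth, not listed, is the one that holds tube_short_2). Origin at the centre of its underside, 36 mm above the worktop; axes as the heater's.
- block_tall_2: plain aluminium heating block, 50 (x) by 39 (y) by 46 mm high, with one bore 21 mm wide and 38 mm deep in the middle of its top; fixed in the heater and stays there. It is the block in which tube_tall_2 starts; the four blocks look alike (the fourth, not listed, is the one that holds tube_short_2). Origin at the centre of its underside, 36 mm above the worktop; axes as the heater's.
- block_short_1: plain aluminium heating block, 50 (x) by 39 (y) by 46 mm high, with one bore 21 mm wide and 38 mm deep in the middle of its top; fixed in the heater and stays there. It is the block in which tube_short_1 starts; the four blocks look alike (the fourth, not listed, is the one that holds tube_short_2). Origin at the centre of its underside, 36 mm above the worktop; axes as the heater's.
- rack: low white tube rack, fixed, 184 mm wide, 96 mm deep; two rows of four square holes 28 mm wide; end panels 50 mm high. Top plate 4 mm thick, its top at 46 mm; tubes stand on a shelf 6 mm above the worktop. Origin on the worktop under the middle of the back row (farther from the robot): holes at x = 0, y = +60, +20, -20, -60 mm, empty at the start; front row at x = -46 mm. +y: left end seen from the robot.
- tube_by: short red-capped sample tube, 80 mm high, 18 mm body, 20.8 mm cap; already stands in the rack's front row, in the second hole from the left (x = -46, y = +20 mm of the rack), and stays there; origin at the centre of its foot
Mind the look-alikes: they are no part of the job. Leave any orange or turquoise look-alike of the tube_by alone.

How it is judged:
By the outcome, as a careful person would: the job done as asked, in the order asked, and still so for the second after the job is handed in, with the robot touching nothing.
It also fails if it takes over 104 s, if anything falls off the work surface, if the arm or the gripper's body presses on something with over 40 N, if the wrist force passes 120 N, or if a joint passes its speed limit or range.

### The arm

A 6-joint arm with a two-finger parallel gripper is mounted at the origin on a cart in front of the work surface, level with it; the furniture and walls round the work are solid. World frame = base frame: x ahead of the robot, y to its left, z up, the work surface at z = 0. Lengths are in m, angles in rad, forces in N, time in s.
With the tool pointing down it reaches from about 0.35 to 0.975 m from the base axis. Payload 4.9 kg.
Tool frame: the origin (TCP) lies at the very end of the fingers, on their centre line; the grasp point (between the pads) lies 19 mm behind it (manip.hold_point_z is the distance from the TCP to the grasp point, in m); z points along the fingers, x is the direction in which the jaws open and shut, and the axes are right-handed (so a half turn about z gives the same grasp; the last joint's range is limited). The gripper opens to 85 mm and grips with 20 to 120 N. Pads are 22 mm wide; open, the fingers measure 114 mm over their backs; the gripper's body (76 mm by 85 mm) begins 54 mm behind the grasp point. The pads swing forward as they close: fully open they stand 13 mm farther back than shut.
Start: joints at [-1.432, 0.053, 1.613, -0, 1.476, -0.119], TCP at [0.159, -0.604, 0.21] pointing down, gripper open.
Joint ranges: [-3.01, 3.01], [-1.01, 2.22], [0.06, 2.58], [-1.02, 4.17], [0.09, 2.62], [-3.14, 3.14]. Speed limits (rad/s): [2.57, 2.57, 3.14, 3.14, 3.14, 3.14].

### API

Orientations are given as a unit quaternion [w, x, y, z].
In Python, from plant import manip gives the robot as it stands.
- The arm moves only by the shell command python3 -m handwheel 'ROWS' [OPENING]. ROWS is JSON, a list of rows, each an object of numbers: "dx", "dy", "dz": the shift along the tool's x, y, z in m; "ax", "ay", "az": the turn, a rotation vector about the tool's x, y, z in rad. In form: [{"dx": .., "dy": .., "dz": .., "ax": .., "ay": .., "az": ..}, ...]. A call has 1 to 5 rows; each row is the pose to reach, as a shift and turn from the pose commanded when the call began, along the tool's axes at that moment; what a row does not reach only later rows make up. A row lasts 1/8 s, in which the tool goes at most 62.5 mm and 10.7 degrees, less where a joint would pass 70% of its speed; a pose out of reach is approached as far as the arm can. A call with a gripper value outside its range is refused whole. OPENING is the closure in counts, from 0 (fully open) to 255 (shut), set as the call begins (- or left out, the last holds). The fingers move at their own pace and stop on an object; the grip force is fixed at half the most. Time passes only in rows, so rows that repeat a pose let the fingers close. It gives the time, the measured TCP pose, the force and the opening at its end, in the units of the state.
- manip.state(): the state, without advancing time (a new reading comes with each control period).
- manip.grab_frame(name): name is "scene" or "top" or "wrist"; returns a dict with "image" (384x512x3 uint8, blue, green, red), "z_map" (384x512 float32, m along the optical axis (not along the pixel's ray), 0 where there is no reading), "K" (3x3 intrinsics, pixels), "xyz" and "rotation" of the camera in the world. Camera axes: x right, y up, looking along -z (the intrinsics and any distortion apply to the point x, -y, -z); pixel columns grow to the right and rows downward; lengths in m; the calibration is good to about 2 mm. A picture is of the moment at which its call begins.
- manip.job_done(): hands the job in, once; it reports no verdict.
The state is a dict: "time": time; "joint_pos": joint angles; "joint_vel": joint speeds; "joint_efforts": joint torques, N m; "tool_pos": TCP position; "tool_rot": TCP orientation; "contact_force": force on the tool from outside, world axes, zero at the start; "ft_torque": the same for the moment, N m; "gripper_width": opening from 0.0 (shut) to 1.0 (fully open).
Only numpy, scipy, OpenCV 4.12 (cv2) and the standard library are available. Lean on these libraries where they do the work, as an engineer would, in place of code of your own. Each camera call takes 0.05 s, during which the arm holds its last target.

## Working session

There is one attempt and no reset: what is moved stays moved. The work goes in short steps, Python scripts to look and compute and a shell command to move; the robot and the scene stay as the last step left them, time stands still between calls to the robot, and variables do not carry over. Pictures are saved under pics/ and viewed, and the job is handed in when it is done.

```bash
ls; mkdir -p pics
python3 - <<'E'
from plant import manip
import cv2
print(manip.state()); print(manip.hold_point_z)
for n in("scene","top","wrist"):
    f=manip.grab_frame(n); cv2.imwrite(f"pics/{n}0.png",f["image"]); print(n,f["K"],f["xyz"],f["rotation"])
E
```

```text
pics
{'time': 0.0, 'joint_pos': array([-1.43199092e+00,  5.33914243e-02,  1.61428692e+00, -1.64587920e-05,
        1.47600443e+00, -1.18958681e-01]), 'joint_vel': array([-0.00050791, -0.00094929, -0.00213236, -0.00037699, -0.00018455,
       -0.00077615]), 'joint_efforts': array([-8.32601672e-04, -3.93681300e+01, -3.70178068e+01, -1.44780815e-04,
        7.08708423e-03, -1.34278444e-06]), 'tool_pos': array([ 0.15925205, -0.60368044,  0.20824587]), 'tool_rot': array([-7.25748542e-04,  7.92123508e-01, -6.10359940e-01, -7.51998535e-04]), 'contact_force': array([ 0.61196433, -0.26522153, -0.22104585]), 'ft_torque': array([ 0.0244002 , -0.00048015, -0.02193049]), 'gripper_width': 0.9928193188687563}
0.0187
scene [[438.83314335   0.         256.51701053]
 [  0.         438.83314335 191.97044452]
 [  0.           0.           1.        ]] [ 0.25848397 -0.41911584  0.73010353] [ 0.91596382  0.32207827 -0.08161177 -0.22497863]
top [[383.46652714   0.         260.5516182 ]
 [  0.         383.46652714 192.91006364]
 [  0.           0.           1.        ]] [0.4456469  0.05034486 0.9209702 ] [ 0.70791211  0.04072185 -0.02836202 -0.70455502]
wrist [[307.84976255   0.         261.56844964]
 [  0.         307.84976255 187.84398671]
 [  0.           0.           1.        ]] [ 0.23932582 -0.5830518   0.37173948] [ 0.78205236 -0.12681936  0.09853678 -0.60216398]
```

View pics/scene0.png

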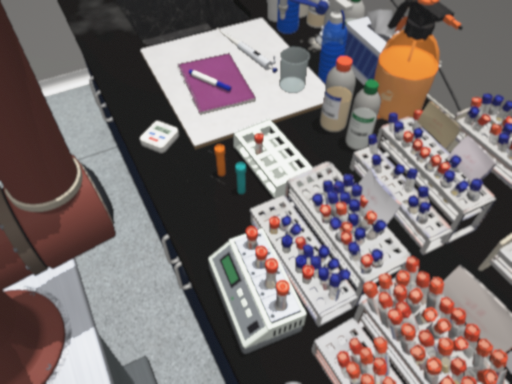

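View pics/top0.png

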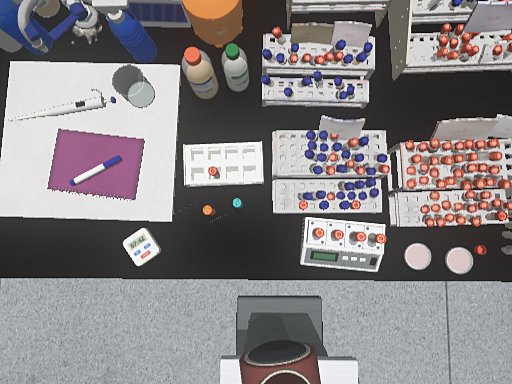

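```bash
cat > h.py <<'E'
from plant import manip
import cv2, numpy as np
from scipy.spatial.transform import Rotation as R
def rot(f):
    q=f["rotation"]; return R.from_quat([q[1],q[2],q[3],q[0]]).as_matrix() if np.size(q)==4 else np.array(q)
def ray(f,u,v):
    K=f["K"]; d=np.array([(u-K[0,2])/K[0,0],-(v-K[1,2])/K[1,1],-1.0]); return np.array(f["xyz"]),rot(f)@d
def onz(f,u,v,z):
    o,d=ray(f,u,v); return o+d*(z-o[2])/d[2]
def dep(f,u,v):
    o,d=ray(f,u,v); return o+d*f["z_map"][int(round(v)),int(round(u))]
def proj(f,p):
    c=rot(f).T@(np.array(p)-f["xyz"]); K=f["K"]; return K[0,0]*c[0]/-c[2]+K[0,2], K[1,1]*-c[1]/-c[2]+K[1,2]
def reds(f,x0,y0,x1,y1,amin=15):
    im=f["image"][y0:y1,x0:x1]; h=cv2.cvtColor(im,cv2.COLOR_BGR2HSV)
    m=(((h[...,0]<9)|(h[...,0]>172))&(h[...,1]>120)&(h[...,2]>90)).astype(np.uint8)
    n,l,s,c=cv2.connectedComponentsWithStats(m)
    return [(c[i][0]+x0,c[i][1]+y0,s[i]) for i in range(1,n) if s[i][4]>=amin]
E
python3 - <<'E'
from h import *
np.set_printoptions(precision=4,suppress=True)
f=manip.grab_frame("top"); g=manip.grab_frame("scene")
for a in (reds(f,290,215,400,260),reds(f,180,140,270,190)):
    for u,v,s in a: print("top",round(u,1),round(v,1),s,dep(f,u,v),onz(f,u,v,.148),onz(f,u,v,.124),onz(f,u,v,.086))
for a in (reds(g,230,220,300,310),reds(g,240,120,300,160)):
    for u,v,s in a: print("sc",round(u,1),round(v,1),s,dep(g,u,v))
c=cv2.resize(f["image"][120:280,170:400],None,fx=3.4,fy=3.4,interpolation=cv2.INTER_CUBIC); cv2.imwrite("pics/c1.png",c)
c=cv2.resize(g["image"][110:360,200:400],None,fx=2.4,fy=2.4,interpolation=cv2.INTER_CUBIC); cv2.imwrite("pics/c2.png",c)
E
```

```text
top 318.7 232.2 [25 13  9 10 30] [ 0.4429 -0.0563  0.1212] [ 0.443  -0.0527  0.148 ] [ 0.4429 -0.0559  0.124 ] [ 0.4427 -0.061   0.086 ]
top 338.0 234.0 [44 15 10  9 36] [ 0.4393 -0.0956  0.123 ] [ 0.4395 -0.0911  0.148 ] [ 0.4393 -0.0955  0.124 ] [ 0.439  -0.1024  0.086 ]
top 360.0 235.8 [66 17 10  9 34] [ 0.4362 -0.1352  0.1466] [ 0.4362 -0.1349  0.148 ] [ 0.4359 -0.1406  0.124 ] [ 0.4354 -0.1497  0.086 ]
top 380.2 238.0 [85 19 12 10 62] [ 0.432  -0.1755  0.1456] [ 0.432  -0.1748  0.148 ] [ 0.4316 -0.1818  0.124 ] [ 0.4309 -0.1929  0.086 ]
top 360.8 236.4 [69 20  5  4 16] [ 0.4351 -0.1361  0.1485] [ 0.4351 -0.1363  0.148 ] [ 0.4348 -0.1421  0.124 ] [ 0.4342 -0.1512  0.086 ]
top 212.3 170.8 [28 27  9  9 44] [0.5764 0.1721 0.0845] [0.5664 0.1629 0.148 ] [0.5702 0.1664 0.124 ] [0.5761 0.1719 0.086 ]
sc 274.0 223.6 [40  0  9  9 72] [ 0.4983 -0.0362  0.0794]
sc 251.0 232.2 [ 15   5  13  15 136] [ 0.4407 -0.0582  0.1211]
sc 297.8 243.0 [66 19  4  9 24] [ 0.5147 -0.0917  0.0803]
sc 260.8 252.5 [ 26  27  11  13 117] [ 0.437  -0.0998  0.1206]
sc 271.0 265.3 [ 35  39  13  14 145] [ 0.4331 -0.1393  0.1447]
sc 282.1 287.4 [ 46  61  13  14 148] [ 0.4293 -0.1794  0.1464]
sc 258.6 137.8 [15 14  8  9 60] [0.5742 0.1667 0.0841]
```

View pics/c1.png

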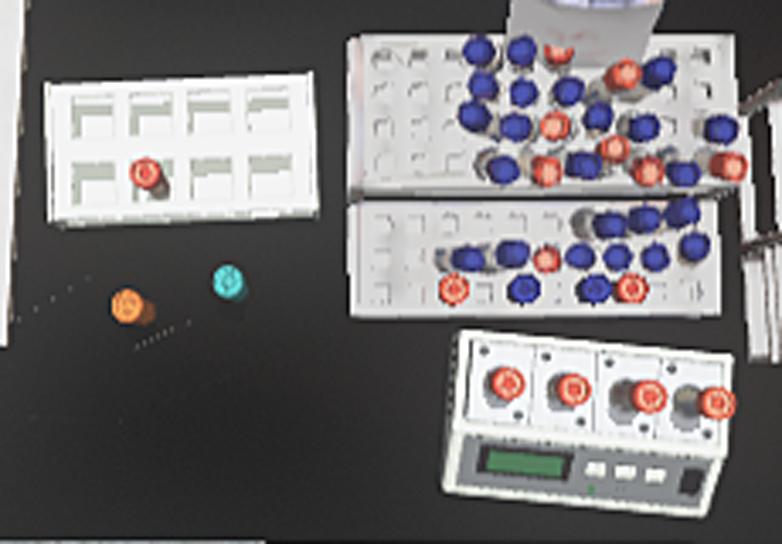

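View pics/c2.png

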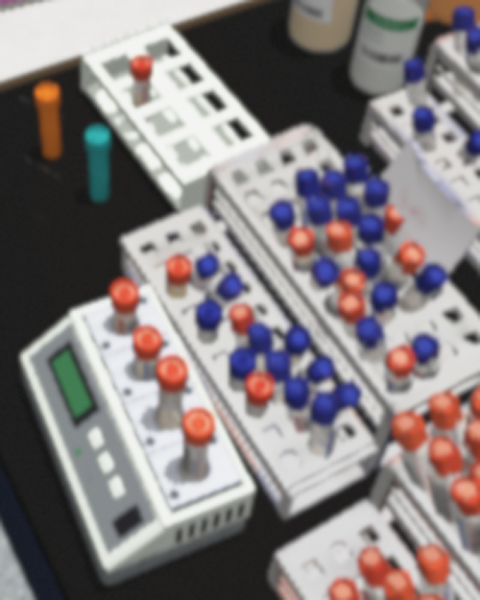

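Run:
```python
from h import *
np.set_printoptions(precision=4,suppress=True)
f=manip.grab_frame("top"); g=manip.grab_frame("scene")
c=cv2.resize(f["image"][135:192,178:270],None,fx=8,fy=8,interpolation=cv2.INTER_CUBIC); cv2.imwrite("pics/c3.png",c)
c=cv2.resize(g["image"][115:210,225:325],None,fx=6,fy=6,interpolation=cv2.INTER_CUBIC); cv2.imwrite("pics/c4.png",c)
# max heights in areas
for name,(x0,y0,x1,y1) in dict(behindheater=(270,125,395,215),right=(390,130,510,260),rackpath=(180,135,270,220)).items():
    us,vs=np.meshgrid(range(x0,x1),range(y0,y1)); K=f["K"]
    z=f["z_map"][y0:y1,x0:x1]; d=np.stack([(us-K[0,2])/K[0,0],-(vs-K[1,2])/K[1,1],-np.ones_like(us)],-1)*z[...,None]
    P=d@rot(f).T+f["xyz"]; h=P[...,2].copy(); h[z==0]=0; i=np.unravel_index(h.argmax(),h.shape); print(name,P[i])
```

```text
behindheater [ 0.6613 -0.1242  0.1513]
right [ 0.6453 -0.2884  0.1728]
rackpath [0.5841 0.1679 0.0885]
```

View pics/c3.png

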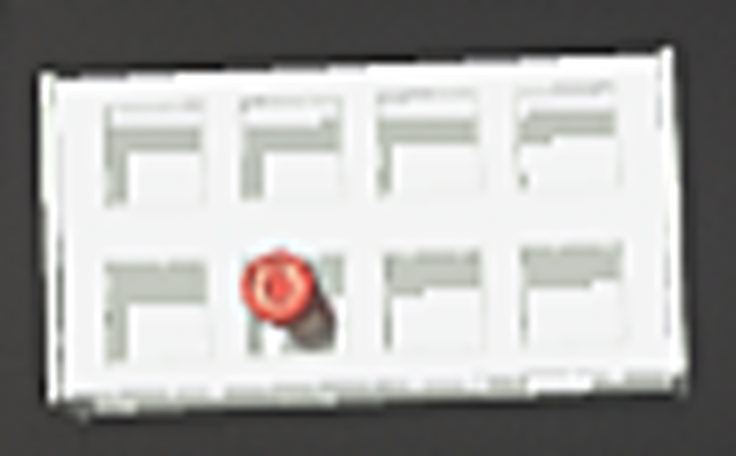

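View pics/c4.png

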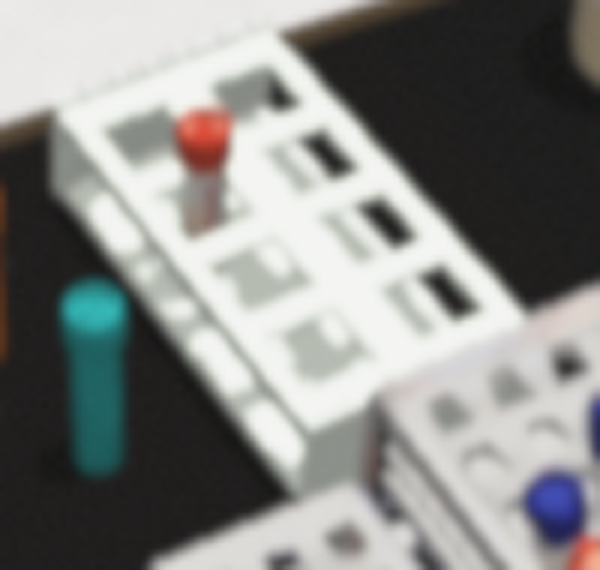

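Run:
```python
from h import *
np.set_printoptions(precision=4,suppress=True)
f=manip.grab_frame("top"); g=manip.grab_frame("scene")
B=[(155,154),(292,149),(430,143),(568,137)];F=[(157,311),None,(435,300),(572,295)]
ref=[];pts=[]
for L,x0 in((B,0),(F,-.046)):
  for p,y in zip(L,(.06,.02,-.02,-.06)):
    if p is None: continue
    w=onz(f,(p[0]+.5)/8-.5+178,(p[1]+.5)/8-.5+135,.046); print(x0,y,w); ref.append((x0,y));pts.append(w[:2])
for p in [(255,98),(312,160),(370,228),(433,300)]:
    print("sc",onz(g,(p[0]+.5)/6-.5+225,(p[1]+.5)/6-.5+115,.046))
def fit(a,b):
    a=np.array(a);b=np.array(b);ac=a-a.mean(0);bc=b-b.mean(0)
    th=np.arctan2((ac[:,0]*bc[:,1]-ac[:,1]*bc[:,0]).sum(),(ac*bc).sum()); M=np.array([[np.cos(th),-np.sin(th)],[np.sin(th),np.cos(th)]])
    t=b.mean(0)-M@a.mean(0); return th,t,M,b-(a@M.T+t)
th,t,M,r=fit(ref,pts); print("rack",th,t); print(r)
for y in(.06,.02,-.02,-.06): print(M@[0,y]+t)
h=[(0,.06),(0,.02),(0,-.02),(0,-.06)]
th,t,M,r=fit(h,[(.4429,-.0559),(.4393,-.0955),(.4359,-.1352),(.432,-.1750)]);print("heat",th,t,r)
```

```text
0 0.06 [0.6221 0.2142 0.046 ]
0 0.02 [0.6236 0.1744 0.046 ]
0 -0.02 [0.6255 0.1343 0.046 ]
0 -0.06 [0.6273 0.0942 0.046 ]
-0.046 0.06 [0.5761 0.2126 0.046 ]
-0.046 -0.02 [0.5795 0.1322 0.046 ]
-0.046 -0.06 [0.5811 0.0927 0.046 ]
sc [0.6201 0.212  0.046 ]
sc [0.623  0.1734 0.046 ]
sc [0.6246 0.1336 0.046 ]
sc [0.6266 0.0931 0.046 ]
rack 0.04208645046501669 [0.6246 0.1543]
[[ 0.     -0.0001]
 [-0.0001  0.    ]
 [ 0.     -0.0001]
 [ 0.0002 -0.0002]
 [-0.0001  0.0003]
 [ 0.     -0.0002]
 [-0.0001  0.0002]]
[0.6221 0.2143]
[0.6238 0.1743]
[0.6255 0.1344]
[0.6271 0.0944]
heat -0.0906825984723455 [ 0.4375 -0.1154] [[-0.0001 -0.0003]
 [-0.     -0.    ]
 [ 0.0002  0.0001]
 [-0.0001  0.0002]]
```

```bash
cat >> h.py <<'E'
HT=(np.array([.437,-.1157]),-.0907); RK=(np.array([.6241,.1539]),.042)
def site(S,i):
    t,th=S; y=(.06,.02,-.02,-.06)[i]; return t+y*np.array([-np.sin(th),np.cos(th)])
def plan(xy,z,yaw,off=(0,0)):
    "delta in tool axes to bring TCP to xy,z, tool x along yaw, tool down"
    s=manip.state(); q=s["tool_rot"]; T=R.from_quat([q[1],q[2],q[3],q[0]])
    best=None
    for k in(0,np.pi):
        a=yaw+k; G=R.from_matrix(np.array([[np.cos(a),np.sin(a),0],[np.sin(a),-np.cos(a),0],[0,0,-1]]))
        rv=(T.inv()*G).as_rotvec()
        if best is None or np.linalg.norm(rv)<np.linalg.norm(best): best=rv
    d=T.inv().apply(np.array([xy[0],xy[1],z])-s["tool_pos"])
    np.set_printoptions(precision=4,suppress=True)
    print("t",s["time"],"pos",s["tool_pos"],"d",d,"rv",best,"F",s["contact_force"],"w",s["gripper_width"])
E
python3 -c "
from h import *
plan(site(HT,0),.25,HT[1])"
```

```text
t 0.45 pos [ 0.1593 -0.6043  0.2094] d [-0.458  -0.4135 -0.0405] rv [-0.0001  0.0001 -1.2223] F [ 0.7302 -0.5007  0.2727] w 0.9962592856368923
```

```bash
python3 -m handwheel '[{"dx":-0.046,"dy":-0.041,"dz":-0.04,"az":-0.12},{"dx":-0.09,"dy":-0.08,"dz":-0.06,"az":-0.27},{"dx":-0.135,"dy":-0.12,"dz":-0.06,"az":-0.41},{"dx":-0.18,"dy":-0.16,"dz":-0.06,"az":-0.55},{"dx":-0.22,"dy":-0.20,"dz":-0.06,"az":-0.7}]' 130; python3 -c "
from h import *
plan(site(HT,0),.25,HT[1])"
```

```text
t 0.45 pos [ 0.1593 -0.6043  0.2094] d [-0.458  -0.4135 -0.0405] rv [-0.0001  0.0001 -1.2223] F [ 0.7302 -0.5007  0.2727] w 0.9962592856368923invalid input at $[0]: expected keys dx, dy, dz, ax, ay, az
```

All six keys are required in each row.

```bash
python3 -m handwheel '[{"dx":-0.046,"dy":-0.041,"dz":-0.04,"ax":0,"ay":0,"az":-0.12},{"dx":-0.09,"dy":-0.08,"dz":-0.06,"ax":0,"ay":0,"az":-0.27},{"dx":-0.135,"dy":-0.12,"dz":-0.06,"ax":0,"ay":0,"az":-0.41},{"dx":-0.18,"dy":-0.16,"dz":-0.06,"ax":0,"ay":0,"az":-0.55},{"dx":-0.22,"dy":-0.20,"dz":-0.06,"ax":0,"ay":0,"az":-0.7}]' 130; python3 -c "
from h import *
plan(site(HT,0),.25,HT[1])"
```

```text
time: 1.08
tool_pos: [0.2972, -0.3389, 0.2699]
tool_rot: [0.0, 0.954, -0.3, 0.001]
contact_force: [0.9, 0.3, 0.5]
gripper_width: 0.49
t 1.075 pos [ 0.2972 -0.3389  0.2699] d [-0.0427 -0.3152  0.0198] rv [ 0.0006 -0.0012 -0.5182] F [0.865 0.295 0.545] w 0.4903721046220242
```

```bash
python3 -m handwheel '[{"dx":-0.01,"dy":-0.06,"dz":0,"ax":0,"ay":0,"az":-0.12},{"dx":-0.02,"dy":-0.12,"dz":0,"ax":0,"ay":0,"az":-0.25},{"dx":-0.03,"dy":-0.18,"dz":0.01,"ax":0,"ay":0,"az":-0.38},{"dx":-0.04,"dy":-0.24,"dz":0.02,"ax":0,"ay":0,"az":-0.518},{"dx":-0.043,"dy":-0.30,"dz":0.02,"ax":0,"ay":0,"az":-0.518}]'; python3 -c "
from h import *
plan(site(HT,0),.25,HT[1])
f=manip.grab_frame('wrist'); cv2.imwrite('pics/w1.png',f['image'])"
```

```text
time: 1.7
tool_pos: [0.4342, -0.0684, 0.249]
tool_rot: [0.0, 0.999, -0.047, 0.0]
contact_force: [0.0, -1.2, 0.1]
gripper_width: 0.492
t 1.7 pos [ 0.4342 -0.0684  0.249 ] d [ 0.0071 -0.0132 -0.001 ] rv [ 0.0002 -0.0001 -0.0034] F [ 0.0154 -1.1633  0.0861] w 0.4917942757551804
```

View pics/w1.png

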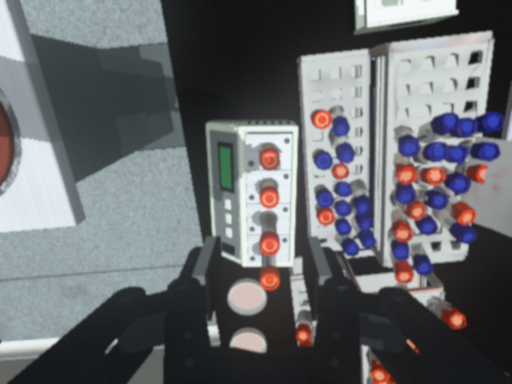

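```bash
python3 -c "
from h import *
np.set_printoptions(precision=4,suppress=True)
f=manip.grab_frame('wrist')
for u,v,s in reds(f,250,140,290,295): print(u,v,s,dep(f,u,v),onz(f,u,v,.124),onz(f,u,v,.148))
for i in range(4): print(site(HT,i))
print(f['xyz'])
plan(site(HT,0),.25,HT[1])"
```

```text
266.6173285198556 165.3826714801444 [  8  16  19  20 277] [ 0.4439 -0.0557  0.1189] [ 0.4439 -0.0544  0.124 ] [ 0.4439 -0.0483  0.148 ]
266.57575757575756 203.75 [  8  55  18  19 264] [ 0.4405 -0.0958  0.1194] [ 0.4406 -0.094   0.124 ] [ 0.4409 -0.0846  0.148 ]
266.37116564417175 250.20552147239263 [  7  99  19  23 326] [ 0.4367 -0.135   0.1442] [ 0.4361 -0.1465  0.124 ] [ 0.4368 -0.1328  0.148 ]
266.5904255319149 283.43882978723406 [  7 132  20  23 376] [ 0.4338 -0.1724  0.1455] [ 0.433  -0.1877  0.124 ] [ 0.4339 -0.1706  0.148 ]
[ 0.4424 -0.0559]
[ 0.4388 -0.0958]
[ 0.4352 -0.1356]
[ 0.4316 -0.1755]
[0.4442 0.0185 0.4131]
t 1.8 pos [ 0.4355 -0.0657  0.2494] d [ 0.0061 -0.0104 -0.0005] rv [-0.0017 -0.0003  0.0044] F [-0.5871 -0.2032  0.157 ] w 0.49125179670606156
```

```bash
sed -i 's/\[.437,-.1157\]/[.4378,-.1155]/' h.py; python3 -m handwheel '[{"dx":0.007,"dy":-0.01,"dz":0,"ax":0,"ay":0,"az":0},{"dx":0.007,"dy":-0.01,"dz":0.05,"ax":0,"ay":0,"az":0},{"dx":0.007,"dy":-0.01,"dz":0.1,"ax":0,"ay":0,"az":0},{"dx":0.007,"dy":-0.01,"dz":0.11,"ax":0,"ay":0,"az":0},{"dx":0.007,"dy":-0.01,"dz":0.11,"ax":0,"ay":0,"az":0}]'; python3 -c "
from h import *
plan(site(HT,0),.097,HT[1])"
```

```text
time: 2.42
tool_pos: [0.4421, -0.062, 0.1401]
tool_rot: [0.0, 0.999, -0.048, 0.0]
contact_force: [-0.4, 0.1, 0.7]
gripper_width: 0.489
t 2.425 pos [ 0.4421 -0.062   0.1401] d [ 0.0005 -0.0063  0.0431] rv [ 0.     -0.0001 -0.006 ] F [-0.4036  0.1313  0.6961] w 0.4893122050191285
```

```bash
python3 -m handwheel '[{"dx":0.0005,"dy":-0.006,"dz":0,"ax":0,"ay":0,"az":-0.006},{"dx":0.0005,"dy":-0.006,"dz":0.03,"ax":0,"ay":0,"az":-0.006},{"dx":0.0005,"dy":-0.006,"dz":0.043,"ax":0,"ay":0,"az":-0.006},{"dx":0.0005,"dy":-0.006,"dz":0.043,"ax":0,"ay":0,"az":-0.006}]'; python3 -c "
from h import *
plan(site(HT,0),.097,HT[1])
f=manip.grab_frame('wrist'); cv2.imwrite('pics/w2.png',f['image'])"
```

```text
time: 2.92
tool_pos: [0.4429, -0.0551, 0.0965]
tool_rot: [-0.0, 0.999, -0.044, -0.0]
contact_force: [0.6, -0.1, 0.1]
gripper_width: 0.488
t 2.925 pos [ 0.4429 -0.0551  0.0965] d [ 0.0004  0.0006 -0.0005] rv [-0.0002  0.0007  0.0019] F [ 0.6122 -0.0502  0.0531] w 0.4875842989332628
```

View pics/w2.png

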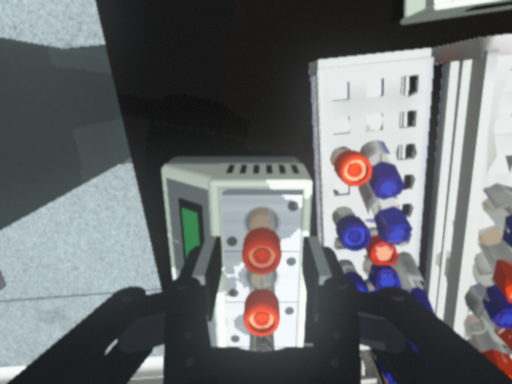

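```bash
python3 -m handwheel '[{"dx":0,"dy":0,"dz":0,"ax":0,"ay":0,"az":0},{"dx":0,"dy":0,"dz":0,"ax":0,"ay":0,"az":0},{"dx":0,"dy":0,"dz":0,"ax":0,"ay":0,"az":0},{"dx":0,"dy":0,"dz":0,"ax":0,"ay":0,"az":0}]' 255; python3 -m handwheel '[{"dx":0,"dy":0,"dz":-0.02,"ax":0,"ay":0,"az":0},{"dx":0,"dy":0,"dz":-0.04,"ax":0,"ay":0,"az":0},{"dx":0,"dy":0,"dz":-0.07,"ax":0,"ay":0,"az":0},{"dx":0,"dy":0,"dz":-0.11,"ax":0,"ay":0,"az":0},{"dx":0,"dy":0,"dz":-0.14,"ax":0,"ay":0,"az":0}]'; python3 -c "
from h import *
plan(site(RK,0),.22,RK[1])
f=manip.grab_frame('wrist'); cv2.imwrite('pics/w3.png',f['image'])"
```

```text
time: 3.48
tool_pos: [0.4441, -0.0556, 0.0981]
tool_rot: [0.0, 0.999, -0.045, 0.001]
contact_force: [-0.8, 0.4, 5.4]
gripper_width: 0.193
time: 4.1
tool_pos: [0.4432, -0.0553, 0.2381]
tool_rot: [0.0, 0.999, -0.045, 0.001]
contact_force: [0.1, -1.2, -0.5]
gripper_width: 0.19
t 4.1 pos [ 0.4432 -0.0553  0.2381] d [ 0.1537 -0.284   0.0182] rv [ 0.0003 -0.0011 -0.1311] F [ 0.1171 -1.1524 -0.5116] w 0.1904234853112242
```

View pics/w3.png

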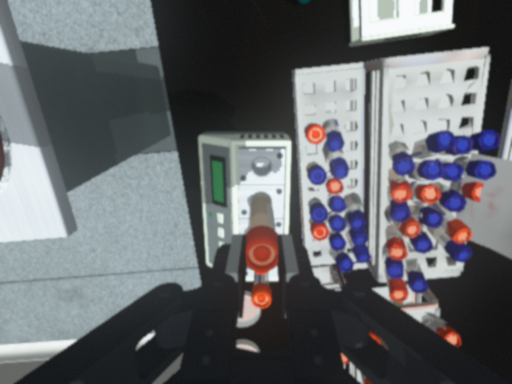

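```bash
python3 -m handwheel '[{"dx":0.025,"dy":-0.045,"dz":0,"ax":0,"ay":0,"az":-0.03},{"dx":0.05,"dy":-0.095,"dz":0,"ax":0,"ay":0,"az":-0.06},{"dx":0.08,"dy":-0.145,"dz":0,"ax":0,"ay":0,"az":-0.09},{"dx":0.105,"dy":-0.195,"dz":0,"ax":0,"ay":0,"az":-0.13},{"dx":0.135,"dy":-0.245,"dz":0,"ax":0,"ay":0,"az":-0.131}]';python3 -m handwheel '[{"dx":0.02,"dy":-0.04,"dz":0,"ax":0,"ay":0,"az":0},{"dx":0.02,"dy":-0.04,"dz":0,"ax":0,"ay":0,"az":0},{"dx":0.02,"dy":-0.04,"dz":0,"ax":0,"ay":0,"az":0}]'; python3 -c "
from h import *
plan(site(RK,0),.13,RK[1])
for n in ('wrist','scene','top'):
  f=manip.grab_frame(n); cv2.imwrite('pics/a4%s.png'%n,f['image'])"
```

```text
time: 4.78
tool_pos: [0.5998, 0.1785, 0.2356]
tool_rot: [0.0, 1.0, 0.021, -0.0]
contact_force: [0.9, -0.5, 0.1]
gripper_width: 0.191
time: 5.15
tool_pos: [0.6171, 0.2172, 0.2355]
tool_rot: [0.0, 1.0, 0.021, -0.001]
contact_force: [-1.1, -0.1, -0.4]
gripper_width: 0.195
t 5.15 pos [0.6171 0.2172 0.2355] d [0.0045 0.0034 0.1055] rv [0.0007 0.0015 0.0001] F [-1.0737 -0.0606 -0.4351] w 0.1952562660600844
```

View pics/a4wrist.png

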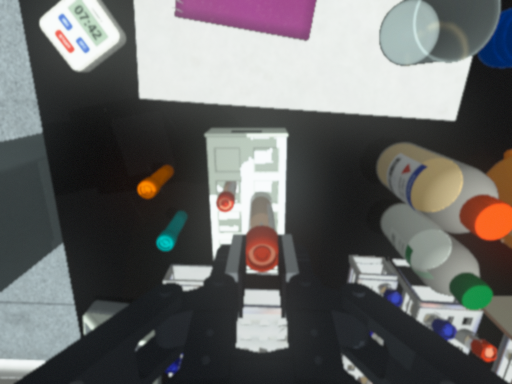

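View pics/a4scene.png

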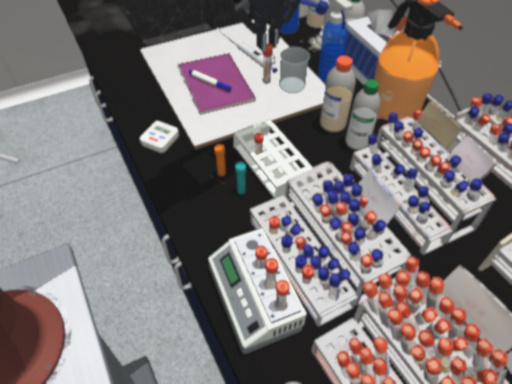

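```bash
python3 -c "
from h import *
np.set_printoptions(precision=4,suppress=True)
f=manip.grab_frame('scene'); s=manip.state(); p=s['tool_pos']
c=cv2.resize(f['image'][0:100,220:320],None,fx=6,fy=6,interpolation=cv2.INTER_CUBIC)
for dz,col in((.027,(0,255,0)),(0.011,(0,255,255)),(-.053,(255,0,255))):
    u,v=proj(f,p+[0,0,dz]); print(u,v); cv2.circle(c,(int((u-220+.5)*6),int((v+.5)*6)),4,col,1)
cv2.imwrite('pics/a5.png',c)"
```

```text
267.35419012022857 44.3444553188213
267.15340360316986 51.83446465834453
266.4069488660357 79.67972555817144
```

View pics/a5.png

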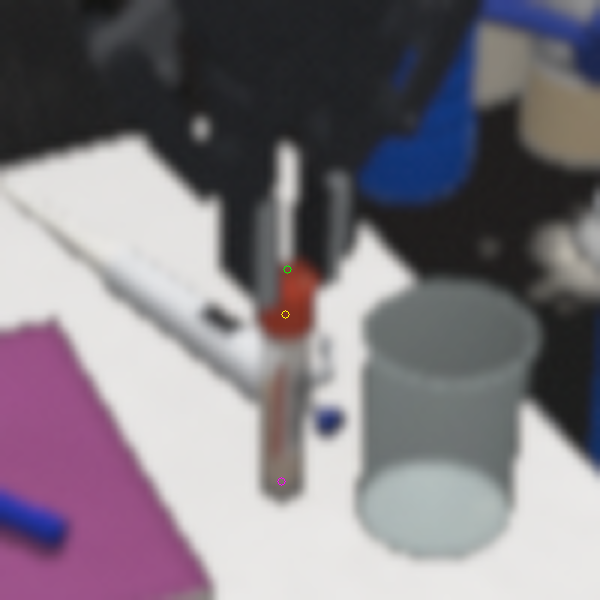

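```bash
python3 -m handwheel '[{"dx":0.0045,"dy":0.0035,"dz":0.03,"ax":0,"ay":0,"az":0},{"dx":0.0045,"dy":0.0035,"dz":0.07,"ax":0,"ay":0,"az":0},{"dx":0.0045,"dy":0.0035,"dz":0.1,"ax":0,"ay":0,"az":0},{"dx":0.0045,"dy":0.0035,"dz":0.105,"ax":0,"ay":0,"az":0},{"dx":0.0045,"dy":0.0035,"dz":0.105,"ax":0,"ay":0,"az":0}]'; python3 -c "
from h import *
plan(site(RK,0),.061,RK[1])
f=manip.grab_frame('scene')
cv2.imwrite('pics/a6.png',cv2.resize(f['image'][60:200,210:330],None,fx=4,fy=4))
f=manip.grab_frame('wrist');cv2.imwrite('pics/a6w.png',f['image'])
"
```

```text
time: 5.98
tool_pos: [0.6226, 0.2139, 0.1325]
tool_rot: [-0.0, 1.0, 0.021, 0.001]
contact_force: [0.5, -0.1, 0.3]
gripper_width: 0.193
t 5.975 pos [0.6226 0.2139 0.1325] d [-0.0011  0.      0.0715] rv [-0.0002 -0.001  -0.0006] F [ 0.5293 -0.0758  0.2785] w 0.1933907599847163
```

View pics/a6.png

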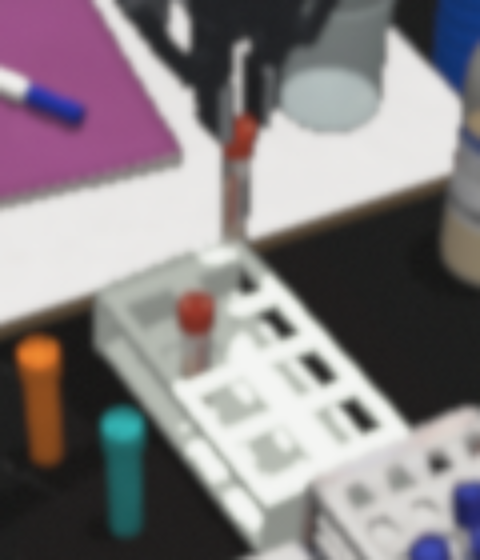

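View pics/a6w.png

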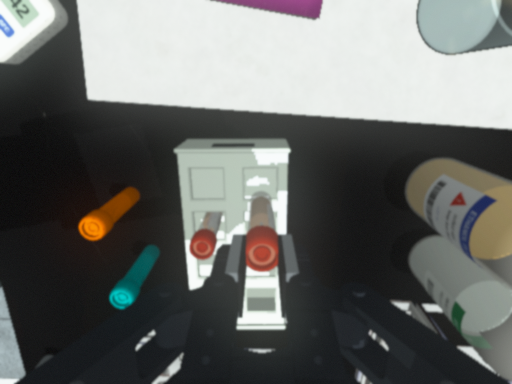

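```bash
python3 -c "
from h import *
f=manip.grab_frame('wrist'); g=manip.grab_frame('scene');s=manip.state(); p=s['tool_pos']
for z in (.16,.079,.046,.006): print(z,proj(f,[p[0],p[1],z]),proj(g,[p[0],p[1],z]))
for i in range(4): print(i,proj(f,[*site(RK,i),.046]),proj(g,[*site(RK,i),.046]))
"
```

```text
0.16 (np.float64(259.72041347310136), np.float64(254.62742074686355)) (np.float64(269.21379107482846), np.float64(88.90813777700593))
0.079 (np.float64(259.758876092189), np.float64(198.55855751145677)) (np.float64(268.21481180165244), np.float64(118.72426463115389))
0.046 (np.float64(259.7681394240055), np.float64(185.05494031005983)) (np.float64(267.84429942821555), np.float64(129.78279629848754))
0.006 (np.float64(259.77679687382584), np.float64(172.4345472775466)) (np.float64(267.42018422381136), np.float64(142.441189795566))
0 (np.float64(257.58804155883684), np.float64(185.62886491345014)) (np.float64(267.25042371819296), np.float64(130.20475529403438))
1 (np.float64(257.76419729227), np.float64(227.84060151680896)) (np.float64(276.5783548497777), np.float64(141.06991745531548))
2 (np.float64(257.9248798204395), np.float64(266.34453450643997)) (np.float64(286.3321837311727), np.float64(152.43116476672643))
3 (np.float64(258.072042080207), np.float64(301.6086410228303)) (np.float64(296.5417604852062), np.float64(164.32326661287013))
```

```bash
python3 -m handwheel '[{"dx":0,"dy":0,"dz":0.03,"ax":0,"ay":0,"az":0},{"dx":0,"dy":0,"dz":0.055,"ax":0,"ay":0,"az":0},{"dx":0,"dy":0,"dz":0.068,"ax":0,"ay":0,"az":0},{"dx":0,"dy":0,"dz":0.068,"ax":0,"ay":0,"az":0},{"dx":0,"dy":0,"dz":0.068,"ax":0,"ay":0,"az":0}]'; python3 -m handwheel '[{"dx":0,"dy":0,"dz":0.002,"ax":0,"ay":0,"az":0},{"dx":0,"dy":0,"dz":0.004,"ax":0,"ay":0,"az":0},{"dx":0,"dy":0,"dz":0.004,"ax":0,"ay":0,"az":0}]'; python3 -c "
from h import *
plan(site(RK,0),.06,RK[1])
f=manip.grab_frame('scene')
cv2.imwrite('pics/a7.png',cv2.resize(f['image'][60:200,210:330],None,fx=4,fy=4))
"
```

```text
time: 6.8
tool_pos: [0.6233, 0.2145, 0.0651]
tool_rot: [-0.0, 1.0, 0.021, 0.001]
contact_force: [0.2, 0.4, -0.1]
gripper_width: 0.189
time: 7.18
tool_pos: [0.6227, 0.2144, 0.0602]
tool_rot: [-0.0, 1.0, 0.021, 0.001]
contact_force: [0.4, -0.6, 1.1]
gripper_width: 0.189
t 7.175 pos [0.6227 0.2144 0.0602] d [-0.0012  0.0005  0.0002] rv [-0.0002 -0.0012  0.    ] F [ 0.3601 -0.5851  1.0568] w 0.1891342807777601
```

View pics/a7.png

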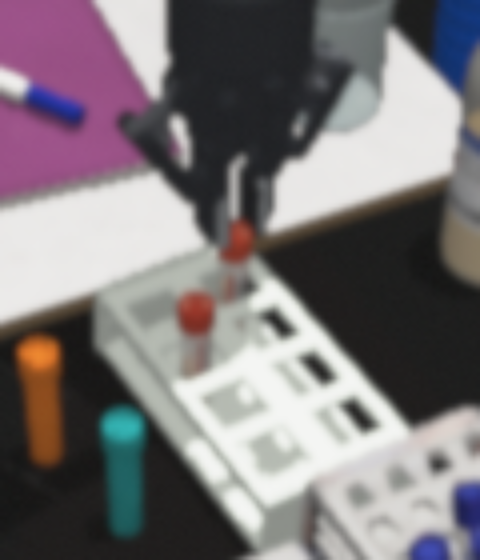

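```bash
python3 -m handwheel '[{"dx":0,"dy":0,"dz":0.001,"ax":0,"ay":0,"az":0},{"dx":0,"dy":0,"dz":0.001,"ax":0,"ay":0,"az":0}]'; python3 -m handwheel '[{"dx":0,"dy":0,"dz":0,"ax":0,"ay":0,"az":0},{"dx":0,"dy":0,"dz":0,"ax":0,"ay":0,"az":0},{"dx":0,"dy":0,"dz":0,"ax":0,"ay":0,"az":0}]' 170;  python3 -m handwheel '[{"dx":0,"dy":0,"dz":-0.01,"ax":0,"ay":0,"az":0},{"dx":0,"dy":0,"dz":-0.03,"ax":0,"ay":0,"az":0},{"dx":0,"dy":0,"dz":-0.08,"ax":0,"ay":0,"az":0},{"dx":0,"dy":0,"dz":-0.13,"ax":0,"ay":0,"az":0},{"dx":0,"dy":0,"dz":-0.14,"ax":0,"ay":0,"az":0}]';python3 -c "
from h import *
plan(site(HT,1),.22,HT[1])
f=manip.grab_frame('scene')
cv2.imwrite('pics/a8.png',cv2.resize(f['image'][60:200,210:330],None,fx=4,fy=4))
"
```

```text
time: 7.48
tool_pos: [0.6232, 0.2145, 0.0601]
tool_rot: [-0.0, 1.0, 0.021, 0.001]
contact_force: [-0.5, -0.4, 5.7]
gripper_width: 0.189
time: 7.85
tool_pos: [0.6218, 0.2142, 0.0579]
tool_rot: [0.0, 1.0, 0.021, -0.0]
contact_force: [-0.5, -0.1, 0.0]
gripper_width: 0.332
time: 8.48
tool_pos: [0.6253, 0.215, 0.2064]
tool_rot: [-0.001, 1.0, 0.021, 0.006]
contact_force: [-0.3, -0.1, 0.3]
gripper_width: 0.336
t 8.475 pos [0.6253 0.215  0.2064] d [-0.1984  0.3024 -0.0164] rv [-0.0027 -0.0111  0.1328] F [-0.2806 -0.0794  0.3148] w 0.33557370003832065
```

View pics/a8.png

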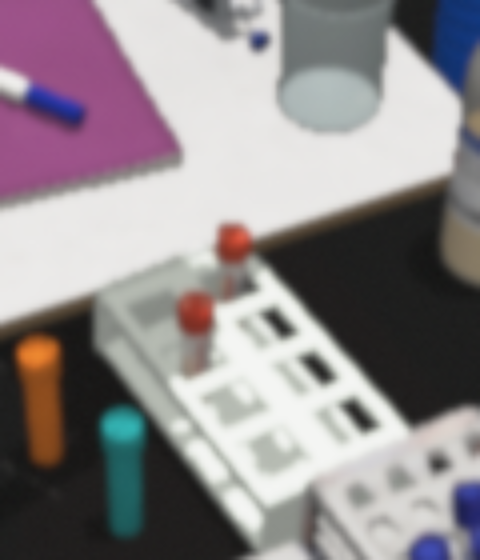

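```bash
python3 -m handwheel '[{"dx":-0.02,"dy":0.03,"dz":-0.015,"ax":0,"ay":0,"az":0.03},{"dx":-0.05,"dy":0.08,"dz":-0.015,"ax":0,"ay":0,"az":0.06},{"dx":-0.08,"dy":0.13,"dz":-0.015,"ax":0,"ay":0,"az":0.09},{"dx":-0.11,"dy":0.18,"dz":-0.015,"ax":0,"ay":0,"az":0.13},{"dx":-0.14,"dy":0.23,"dz":-0.015,"ax":0,"ay":0,"az":0.133}]' 130; python3 -c "
from h import *
plan(site(HT,1),.18,HT[1])"
```

```text
time: 9.15
tool_pos: [0.4902, -0.0226, 0.2123]
tool_rot: [-0.0, 0.999, -0.045, -0.001]
contact_force: [0.2, -0.2, -0.1]
gripper_width: 0.489
t 9.15 pos [ 0.4902 -0.0226  0.2123] d [-0.0438  0.0772  0.0324] rv [ 0.      0.0017 -0.0001] F [ 0.2299 -0.2064 -0.1385] w 0.4890157599364179
```

```bash
python3 -m handwheel '[{"dx":-0.02,"dy":0.04,"dz":0,"ax":0,"ay":0,"az":0},{"dx":-0.04,"dy":0.075,"dz":0.01,"ax":0,"ay":0,"az":0},{"dx":-0.044,"dy":0.077,"dz":0.03,"ax":0,"ay":0,"az":0},{"dx":-0.044,"dy":0.077,"dz":0.03,"ax":0,"ay":0,"az":0},{"dx":-0.044,"dy":0.077,"dz":0.03,"ax":0,"ay":0,"az":0}]'; python3 -c "
from h import *
plan(site(HT,1),.097,HT[1])"
```

```text
time: 9.78
tool_pos: [0.4415, -0.0933, 0.1833]
tool_rot: [-0.0, 0.999, -0.045, -0.0]
contact_force: [-0.2, 0.6, 0.7]
gripper_width: 0.488
t 9.775 pos [ 0.4415 -0.0933  0.1833] d [-0.0016  0.0025  0.0863] rv [-0.0005  0.0006  0.001 ] F [-0.214   0.566   0.7157] w 0.48827441922768633
```

```bash
python3 -m handwheel '[{"dx":-0.001,"dy":0.0025,"dz":0.03,"ax":0,"ay":0,"az":0},{"dx":-0.001,"dy":0.0025,"dz":0.07,"ax":0,"ay":0,"az":0},{"dx":-0.001,"dy":0.0025,"dz":0.086,"ax":0,"ay":0,"az":0},{"dx":-0.001,"dy":0.0025,"dz":0.086,"ax":0,"ay":0,"az":0},{"dx":-0.001,"dy":0.0025,"dz":0.086,"ax":0,"ay":0,"az":0}]'; python3 -c "
from h import *
plan(site(HT,1),.097,HT[1])
f=manip.grab_frame('wrist'); cv2.imwrite('pics/b1.png',f['image'])"
```

```text
time: 10.4
tool_pos: [0.4413, -0.0967, 0.0993]
tool_rot: [0.0, 0.999, -0.045, 0.001]
contact_force: [-1.0, -0.9, -0.0]
gripper_width: 0.489
t 10.4 pos [ 0.4413 -0.0967  0.0993] d [-0.0018 -0.001   0.0023] rv [ 0.0007 -0.0027  0.0002] F [-1.0351 -0.8507 -0.0147] w 0.489133193002153
```

View pics/b1.png

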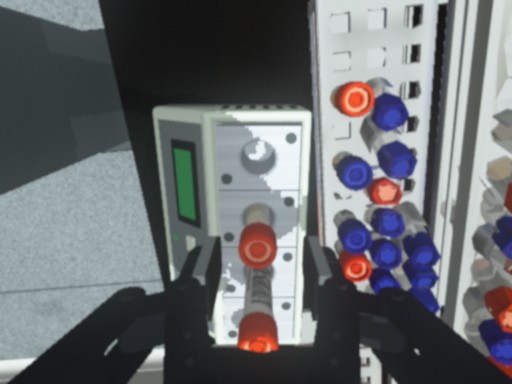

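```bash
python3 -m handwheel '[{"dx":-0.0015,"dy":-0.0005,"dz":0.001,"ax":0,"ay":0,"az":0},{"dx":-0.0015,"dy":-0.0005,"dz":0.001,"ax":0,"ay":0,"az":0}]'; python3 -m handwheel '[{"dx":0,"dy":0,"dz":0,"ax":0,"ay":0,"az":0},{"dx":0,"dy":0,"dz":0,"ax":0,"ay":0,"az":0},{"dx":0,"dy":0,"dz":0,"ax":0,"ay":0,"az":0},{"dx":0,"dy":0,"dz":0,"ax":0,"ay":0,"az":0}]' 255; python3 -m handwheel '[{"dx":0,"dy":0,"dz":-0.02,"ax":0,"ay":0,"az":0},{"dx":0,"dy":0,"dz":-0.04,"ax":0,"ay":0,"az":0},{"dx":0,"dy":0,"dz":-0.07,"ax":0,"ay":0,"az":0},{"dx":0,"dy":0,"dz":-0.11,"ax":0,"ay":0,"az":0},{"dx":0,"dy":0,"dz":-0.14,"ax":0,"ay":0,"az":0}]'; python3 -c "
from h import *
plan(site(RK,1),.23,RK[1])
f=manip.grab_frame('wrist'); cv2.imwrite('pics/b2.png',f['image'])"
```

```text
time: 10.7
tool_pos: [0.4388, -0.096, 0.0971]
tool_rot: [0.0, 0.999, -0.046, 0.001]
contact_force: [0.2, -0.6, -0.6]
gripper_width: 0.491
time: 11.2
tool_pos: [0.4389, -0.0961, 0.097]
tool_rot: [0.0, 0.999, -0.045, 0.0]
contact_force: [-0.5, -0.1, 3.5]
gripper_width: 0.194
time: 11.82
tool_pos: [0.4385, -0.0958, 0.2376]
tool_rot: [0.0, 0.999, -0.045, 0.0]
contact_force: [0.5, -0.0, 0.8]
gripper_width: 0.196
t 11.825 pos [ 0.4385 -0.0958  0.2376] d [ 0.1595 -0.2854  0.0076] rv [ 0.0001 -0.0002 -0.133 ] F [ 0.4842 -0.0239  0.7547] w 0.19648257853967158
```

View pics/b2.png

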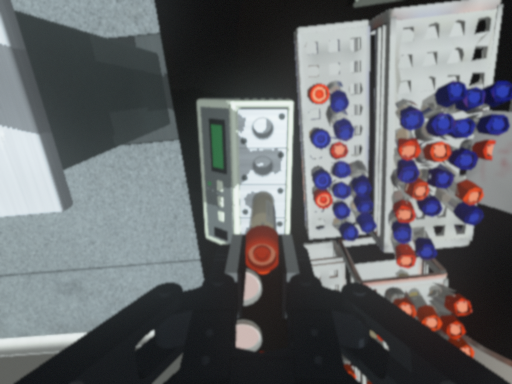

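```bash
python3 -m handwheel '[{"dx":0.025,"dy":-0.045,"dz":0,"ax":0,"ay":0,"az":-0.03},{"dx":0.05,"dy":-0.095,"dz":0,"ax":0,"ay":0,"az":-0.06},{"dx":0.08,"dy":-0.145,"dz":0,"ax":0,"ay":0,"az":-0.09},{"dx":0.105,"dy":-0.195,"dz":0,"ax":0,"ay":0,"az":-0.13},{"dx":0.135,"dy":-0.245,"dz":0,"ax":0,"ay":0,"az":-0.133}]';python3 -m handwheel '[{"dx":0.02,"dy":-0.041,"dz":0,"ax":0,"ay":0,"az":0},{"dx":0.02,"dy":-0.041,"dz":0,"ax":0,"ay":0,"az":0},{"dx":0.02,"dy":-0.041,"dz":0,"ax":0,"ay":0,"az":0}]'; python3 -c "
from h import *
plan(site(RK,1),.16,RK[1])"
```

```text
time: 12.5
tool_pos: [0.5956, 0.1376, 0.2352]
tool_rot: [0.0, 1.0, 0.021, -0.001]
contact_force: [0.3, -0.5, 0.9]
gripper_width: 0.193
time: 12.88
tool_pos: [0.6129, 0.1774, 0.2352]
tool_rot: [0.0, 1.0, 0.021, -0.001]
contact_force: [-0.0, -0.5, -0.5]
gripper_width: 0.196
t 12.875 pos [0.6129 0.1774 0.2352] d [0.0103 0.0039 0.0752] rv [0.0007 0.002  0.0002] F [-0.028  -0.5359 -0.4967] w 0.1961050973713992
```

```bash
python3 -m handwheel '[{"dx":0.01,"dy":0.004,"dz":0.02,"ax":0,"ay":0,"az":0},{"dx":0.01,"dy":0.004,"dz":0.05,"ax":0,"ay":0,"az":0},{"dx":0.01,"dy":0.004,"dz":0.075,"ax":0,"ay":0,"az":0},{"dx":0.01,"dy":0.004,"dz":0.075,"ax":0,"ay":0,"az":0},{"dx":0.01,"dy":0.004,"dz":0.075,"ax":0,"ay":0,"az":0}]'; python3 -c "
from h import *
plan(site(RK,1),.06,RK[1])
f=manip.grab_frame('wrist'); cv2.imwrite('pics/b3.png',f['image'])
print(proj(f,[*site(RK,1),.046]),proj(f,[*manip.state()['tool_pos'][:2],.107]))"
```

```text
time: 13.5
tool_pos: [0.6241, 0.1733, 0.1619]
tool_rot: [0.0, 1.0, 0.021, 0.0]
contact_force: [0.4, -0.0, -0.1]
gripper_width: 0.2
t 13.5 pos [0.6241 0.1733 0.1619] d [-0.0008 -0.0006  0.1019] rv [ 0.     -0.0007 -0.001 ] F [ 0.3941 -0.0381 -0.0693] w 0.19968803847517597
(np.float64(259.3497711361661), np.float64(175.34347852317185)) (np.float64(260.6671999059909), np.float64(198.34314793612165))
```

View pics/b3.png

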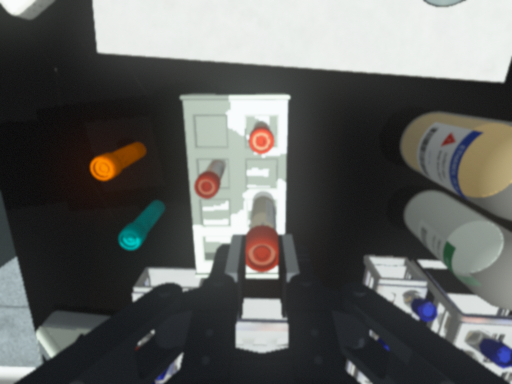

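```bash
python3 -m handwheel '[{"dx":0,"dy":0,"dz":0.03,"ax":0,"ay":0,"az":0},{"dx":0,"dy":0,"dz":0.06,"ax":0,"ay":0,"az":0},{"dx":0,"dy":0,"dz":0.085,"ax":0,"ay":0,"az":0},{"dx":0,"dy":0,"dz":0.097,"ax":0,"ay":0,"az":0},{"dx":0,"dy":0,"dz":0.097,"ax":0,"ay":0,"az":0}]'; python3 -m handwheel '[{"dx":0,"dy":0,"dz":0.002,"ax":0,"ay":0,"az":0},{"dx":0,"dy":0,"dz":0.004,"ax":0,"ay":0,"az":0},{"dx":0,"dy":0,"dz":0.004,"ax":0,"ay":0,"az":0}]'; python3 -c "
from h import *
plan(site(RK,1),.06,RK[1])
f=manip.grab_frame('wrist'); cv2.imwrite('pics/b4.png',f['image'])"
```

```text
time: 14.18
tool_pos: [0.6238, 0.174, 0.0647]
tool_rot: [0.0, 1.0, 0.021, -0.0]
contact_force: [0.6, 0.0, -0.2]
gripper_width: 0.198
time: 14.55
tool_pos: [0.624, 0.1742, 0.061]
tool_rot: [-0.0, 1.0, 0.021, 0.0]
contact_force: [-0.1, 0.9, -0.8]
gripper_width: 0.195
t 14.55 pos [0.624  0.1742 0.061 ] d [-0.0007  0.0002  0.001 ] rv [-0.0001 -0.0008  0.0001] F [-0.1441  0.936  -0.8403] w 0.1953017116354882
```

View pics/b4.png

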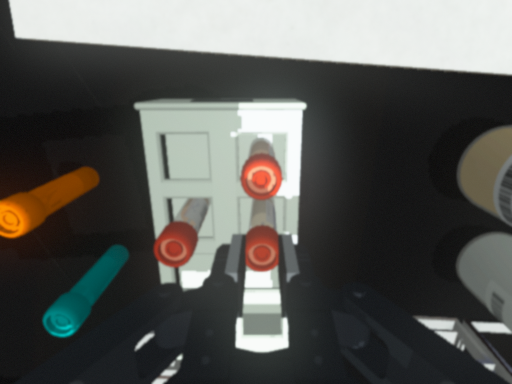

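```bash
python3 -m handwheel '[{"dx":0,"dy":0,"dz":0.002,"ax":0,"ay":0,"az":0},{"dx":0,"dy":0,"dz":0.002,"ax":0,"ay":0,"az":0}]'; python3 -m handwheel '[{"dx":0,"dy":0,"dz":0,"ax":0,"ay":0,"az":0},{"dx":0,"dy":0,"dz":0,"ax":0,"ay":0,"az":0},{"dx":0,"dy":0,"dz":0,"ax":0,"ay":0,"az":0}]' 175;  python3 -m handwheel '[{"dx":0,"dy":0,"dz":-0.01,"ax":0,"ay":0,"az":0},{"dx":0,"dy":0,"dz":-0.03,"ax":0,"ay":0,"az":0},{"dx":0,"dy":0,"dz":-0.08,"ax":0,"ay":0,"az":0},{"dx":0,"dy":0,"dz":-0.13,"ax":0,"ay":0,"az":0},{"dx":0,"dy":0,"dz":-0.18,"ax":0,"ay":0,"az":0}]';python3 -c "
from h import *
plan(site(HT,2),.25,HT[1])
f=manip.grab_frame('scene')
cv2.imwrite('pics/b5.png',cv2.resize(f['image'][60:200,210:330],None,fx=4,fy=4))
"
```

```text
time: 14.85
tool_pos: [0.6242, 0.1742, 0.0591]
tool_rot: [-0.0, 1.0, 0.021, 0.001]
contact_force: [0.2, -0.1, 2.0]
gripper_width: 0.195
time: 15.22
tool_pos: [0.6234, 0.174, 0.0582]
tool_rot: [0.0, 1.0, 0.021, -0.0]
contact_force: [-0.7, 0.4, 0.6]
gripper_width: 0.312
time: 15.85
tool_pos: [0.6238, 0.1741, 0.2423]
tool_rot: [-0.0, 1.0, 0.021, 0.001]
contact_force: [0.7, -0.0, 0.4]
gripper_width: 0.314
t 15.85 pos [0.6238 0.1741 0.2423] d [-0.2007  0.3014 -0.0083] rv [-0.0005 -0.0025  0.1327] F [ 0.6715 -0.0088  0.3881] w 0.31378009277478003
```

View pics/b5.png

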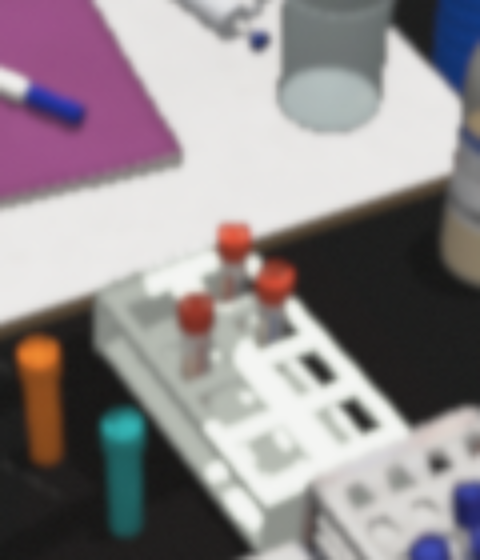

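```bash
python3 -m handwheel '[{"dx":-0.02,"dy":0.03,"dz":0,"ax":0,"ay":0,"az":0.03},{"dx":-0.05,"dy":0.08,"dz":0,"ax":0,"ay":0,"az":0.06},{"dx":-0.08,"dy":0.13,"dz":0,"ax":0,"ay":0,"az":0.09},{"dx":-0.11,"dy":0.18,"dz":0,"ax":0,"ay":0,"az":0.13},{"dx":-0.14,"dy":0.23,"dz":0,"ax":0,"ay":0,"az":0.133}]' 130; python3 -c "
from h import *
plan(site(HT,2),.20,HT[1])"
```

```text
time: 16.52
tool_pos: [0.4927, -0.063, 0.2404]
tool_rot: [0.0, 0.999, -0.045, 0.001]
contact_force: [1.2, -1.2, 0.0]
gripper_width: 0.495
t 16.525 pos [ 0.4927 -0.063   0.2404] d [-0.0501  0.0772  0.0403] rv [ 0.0007 -0.003  -0.0001] F [ 1.2469 -1.1997  0.0241] w 0.49508705019872806
```

```bash
python3 -m handwheel '[{"dx":-0.02,"dy":0.04,"dz":0,"ax":0,"ay":0,"az":0},{"dx":-0.04,"dy":0.075,"dz":0.01,"ax":0,"ay":0,"az":0},{"dx":-0.05,"dy":0.079,"dz":0.04,"ax":0,"ay":0,"az":0},{"dx":-0.05,"dy":0.079,"dz":0.04,"ax":0,"ay":0,"az":0},{"dx":-0.05,"dy":0.079,"dz":0.04,"ax":0,"ay":0,"az":0}]'; python3 -c "
from h import *
plan(site(HT,2),.121,HT[1])"
```

```text
time: 17.15
tool_pos: [0.4373, -0.1357, 0.2003]
tool_rot: [0.0, 0.999, -0.045, 0.001]
contact_force: [-0.3, -0.3, -0.3]
gripper_width: 0.49
t 17.15 pos [ 0.4373 -0.1357  0.2003] d [-0.0016 -0.0002  0.0793] rv [ 0.0007 -0.0024  0.0002] F [-0.318  -0.3108 -0.279 ] w 0.49005671098156073
```

```bash
python3 -m handwheel '[{"dx":-0.0015,"dy":0,"dz":0.03,"ax":0,"ay":0,"az":0},{"dx":-0.0015,"dy":0,"dz":0.06,"ax":0,"ay":0,"az":0},{"dx":-0.0015,"dy":0,"dz":0.079,"ax":0,"ay":0,"az":0},{"dx":-0.0015,"dy":0,"dz":0.079,"ax":0,"ay":0,"az":0},{"dx":-0.0015,"dy":0,"dz":0.079,"ax":0,"ay":0,"az":0}]'; python3 -c "
from h import *
plan(site(HT,2),.121,HT[1])
f=manip.grab_frame('wrist'); cv2.imwrite('pics/d1.png',f['image'])"
```

```text
time: 17.77
tool_pos: [0.4361, -0.1359, 0.1211]
tool_rot: [0.0, 0.999, -0.045, 0.001]
contact_force: [0.3, 0.4, 0.1]
gripper_width: 0.488
t 17.775 pos [ 0.4361 -0.1359  0.1211] d [-0.0001 -0.0005  0.0001] rv [ 0.0008 -0.0022  0.0001] F [0.3185 0.4409 0.1049] w 0.4880912932083868
```

View pics/d1.png

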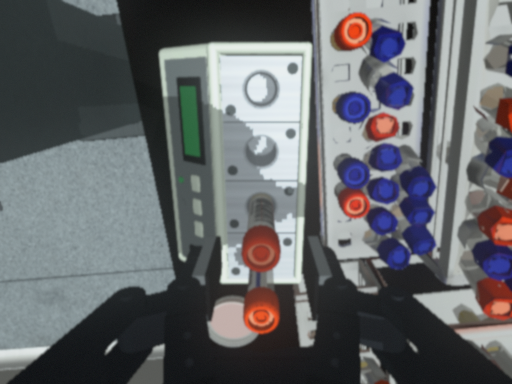

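Third tube is centred between the fingers (cap at 262,250), the two short bores are empty.

```bash
python3 -m handwheel '[{"dx":0,"dy":0,"dz":0,"ax":0,"ay":0,"az":0},{"dx":0,"dy":0,"dz":0,"ax":0,"ay":0,"az":0},{"dx":0,"dy":0,"dz":0,"ax":0,"ay":0,"az":0},{"dx":0,"dy":0,"dz":0,"ax":0,"ay":0,"az":0}]' 255; python3 -m handwheel '[{"dx":0,"dy":0,"dz":-0.02,"ax":0,"ay":0,"az":0},{"dx":0,"dy":0,"dz":-0.04,"ax":0,"ay":0,"az":0},{"dx":0,"dy":0,"dz":-0.07,"ax":0,"ay":0,"az":0},{"dx":0,"dy":0,"dz":-0.11,"ax":0,"ay":0,"az":0},{"dx":0,"dy":0,"dz":-0.14,"ax":0,"ay":0,"az":0}]'; python3 -c "
from h import *
plan(site(RK,2),.26,RK[1])
f=manip.grab_frame('wrist'); cv2.imwrite('pics/d2.png',f['image'])"
```

```text
time: 18.32
tool_pos: [0.4359, -0.1361, 0.121]
tool_rot: [0.001, 0.999, -0.046, 0.001]
contact_force: [-0.7, -0.2, 5.8]
gripper_width: 0.196
time: 18.95
tool_pos: [0.435, -0.1356, 0.2608]
tool_rot: [0.0, 0.999, -0.046, 0.0]
contact_force: [0.9, -0.7, -1.0]
gripper_width: 0.195
t 18.95 pos [ 0.435  -0.1356  0.2608] d [ 0.1647 -0.2857  0.0009] rv [ 0.0003 -0.0006 -0.1331] F [ 0.8666 -0.7131 -0.9856] w 0.1949654982573839
```

View pics/d2.png

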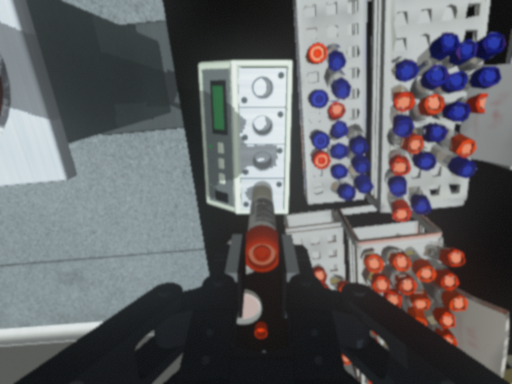

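```bash
python3 -m handwheel '[{"dx":0.025,"dy":-0.045,"dz":0,"ax":0,"ay":0,"az":-0.03},{"dx":0.05,"dy":-0.095,"dz":0,"ax":0,"ay":0,"az":-0.06},{"dx":0.08,"dy":-0.145,"dz":0,"ax":0,"ay":0,"az":-0.09},{"dx":0.11,"dy":-0.195,"dz":0,"ax":0,"ay":0,"az":-0.13},{"dx":0.14,"dy":-0.245,"dz":0,"ax":0,"ay":0,"az":-0.133}]';python3 -m handwheel '[{"dx":0.024,"dy":-0.039,"dz":0,"ax":0,"ay":0,"az":0},{"dx":0.024,"dy":-0.039,"dz":0,"ax":0,"ay":0,"az":0},{"dx":0.024,"dy":-0.039,"dz":0,"ax":0,"ay":0,"az":0}]'; python3 -c "
from h import *
plan(site(RK,2),.19,RK[1])"
```

```text
time: 19.62
tool_pos: [0.5972, 0.0973, 0.2584]
tool_rot: [0.0, 1.0, 0.021, -0.001]
contact_force: [1.0, -0.4, 0.7]
gripper_width: 0.195
time: 20.0
tool_pos: [0.6185, 0.1354, 0.2584]
tool_rot: [0.0, 1.0, 0.021, -0.001]
contact_force: [-0.3, -1.0, -0.6]
gripper_width: 0.194
t 20.0 pos [0.6185 0.1354 0.2584] d [0.0065 0.0017 0.0684] rv [0.0005 0.0018 0.0002] F [-0.2826 -1.0423 -0.5955] w 0.1936151477924074
```

```bash
python3 -m handwheel '[{"dx":0.006,"dy":0.002,"dz":0.02,"ax":0,"ay":0,"az":0},{"dx":0.006,"dy":0.002,"dz":0.05,"ax":0,"ay":0,"az":0},{"dx":0.006,"dy":0.002,"dz":0.068,"ax":0,"ay":0,"az":0},{"dx":0.006,"dy":0.002,"dz":0.068,"ax":0,"ay":0,"az":0},{"dx":0.006,"dy":0.002,"dz":0.068,"ax":0,"ay":0,"az":0}]'; python3 -c "
from h import *
plan(site(RK,2),.084,RK[1])
f=manip.grab_frame('wrist'); cv2.imwrite('pics/d3.png',f['image'])
f=manip.grab_frame('scene')
cv2.imwrite('pics/d4.png',cv2.resize(f['image'][60:200,210:330],None,fx=4,fy=4))
"
```

```text
time: 20.62
tool_pos: [0.6256, 0.1336, 0.1925]
tool_rot: [-0.0, 1.0, 0.021, 0.001]
contact_force: [0.5, 0.7, 1.0]
gripper_width: 0.194
t 20.625 pos [0.6256 0.1336 0.1925] d [-0.0008 -0.0003  0.1085] rv [-0.0001 -0.0015 -0.0004] F [0.4539 0.6782 0.9585] w 0.1942733764377165
```

View pics/d3.png

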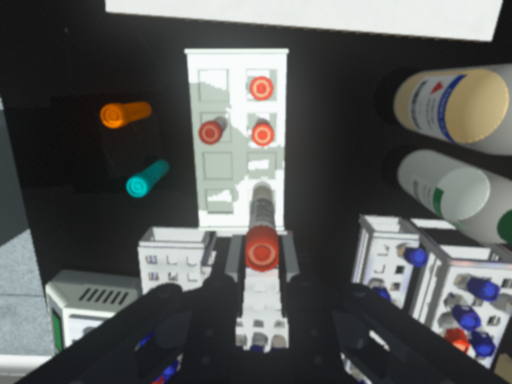

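View pics/d4.png

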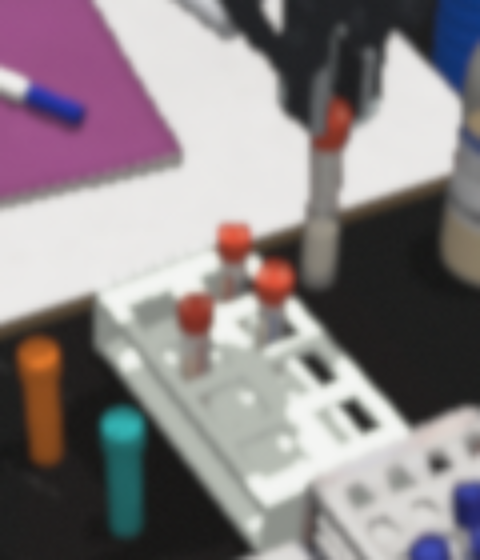

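Aligned over hole 3 (empty, under the foot at about 262,190 in the wrist view). Lowering.

```bash
python3 -m handwheel '[{"dx":-0.0005,"dy":0,"dz":0.03,"ax":0,"ay":0,"az":0},{"dx":-0.0005,"dy":0,"dz":0.06,"ax":0,"ay":0,"az":0},{"dx":-0.0005,"dy":0,"dz":0.09,"ax":0,"ay":0,"az":0},{"dx":-0.0005,"dy":0,"dz":0.104,"ax":0,"ay":0,"az":0},{"dx":-0.0005,"dy":0,"dz":0.104,"ax":0,"ay":0,"az":0}]'; python3 -m handwheel '[{"dx":0,"dy":0,"dz":0.002,"ax":0,"ay":0,"az":0},{"dx":0,"dy":0,"dz":0.004,"ax":0,"ay":0,"az":0},{"dx":0,"dy":0,"dz":0.004,"ax":0,"ay":0,"az":0}]'; python3 -c "
from h import *
plan(site(RK,2),.084,RK[1])
f=manip.grab_frame('scene')
cv2.imwrite('pics/d5.png',cv2.resize(f['image'][60:200,210:330],None,fx=4,fy=4))"
```

```text
time: 21.35
tool_pos: [0.6243, 0.1339, 0.0872]
tool_rot: [0.0, 1.0, 0.021, -0.0]
contact_force: [0.8, 0.3, 0.9]
gripper_width: 0.195
time: 21.72
tool_pos: [0.6249, 0.1339, 0.0842]
tool_rot: [-0.0, 1.0, 0.021, 0.0]
contact_force: [-0.3, -0.8, -0.2]
gripper_width: 0.195
t 21.725 pos [0.6249 0.1339 0.0842] d [ 0.     -0.      0.0002] rv [-0.    -0.001  0.   ] F [-0.2809 -0.8192 -0.2001] w 0.19529015570656927
```

View pics/d5.png

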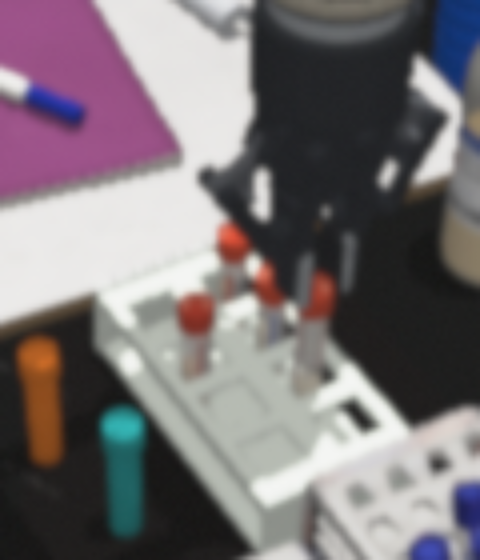

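```bash
python3 -m handwheel '[{"dx":0,"dy":0,"dz":0.002,"ax":0,"ay":0,"az":0},{"dx":0,"dy":0,"dz":0.002,"ax":0,"ay":0,"az":0}]'; python3 -m handwheel '[{"dx":0,"dy":0,"dz":0,"ax":0,"ay":0,"az":0},{"dx":0,"dy":0,"dz":0,"ax":0,"ay":0,"az":0},{"dx":0,"dy":0,"dz":0,"ax":0,"ay":0,"az":0}]' 175;  python3 -m handwheel '[{"dx":0,"dy":0,"dz":-0.01,"ax":0,"ay":0,"az":0},{"dx":0,"dy":0,"dz":-0.03,"ax":0,"ay":0,"az":0},{"dx":0,"dy":0,"dz":-0.08,"ax":0,"ay":0,"az":0},{"dx":0,"dy":0,"dz":-0.13,"ax":0,"ay":0,"az":0},{"dx":0,"dy":0,"dz":-0.16,"ax":0,"ay":0,"az":0}]';python3 -c "
from h import *
plan(site(HT,3),.24,HT[1])
f=manip.grab_frame('scene')
cv2.imwrite('pics/d6.png',cv2.resize(f['image'][60:200,210:330],None,fx=4,fy=4))
"
```

```text
time: 22.02
tool_pos: [0.6256, 0.134, 0.0831]
tool_rot: [-0.0, 1.0, 0.021, 0.001]
contact_force: [-0.6, -0.3, 5.0]
gripper_width: 0.197
time: 22.4
tool_pos: [0.6242, 0.1338, 0.0809]
tool_rot: [0.0, 1.0, 0.021, -0.0]
contact_force: [-0.0, -1.2, 0.4]
gripper_width: 0.313
time: 23.02
tool_pos: [0.626, 0.134, 0.2476]
tool_rot: [-0.0, 1.0, 0.021, 0.003]
contact_force: [0.4, 0.4, -1.4]
gripper_width: 0.314
t 23.025 pos [0.626  0.134  0.2476] d [-0.2065  0.3009  0.006 ] rv [-0.0008 -0.0069  0.1327] F [ 0.3787  0.373  -1.427 ] w 0.31354214500892424
```

View pics/d6.png

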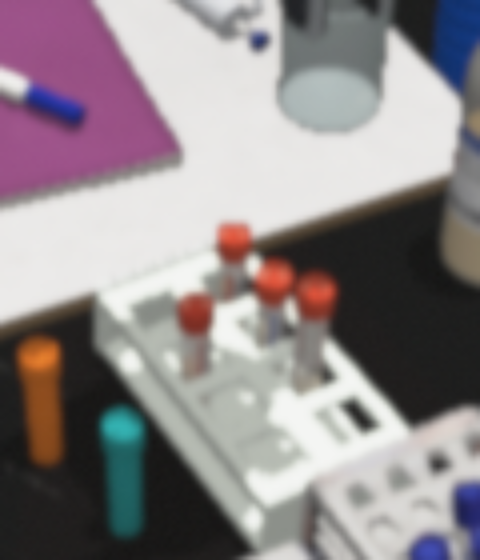

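Three tubes stand in the back row (caps at 233,243; 275,283; 317,297). Now the fourth.

```bash
python3 -m handwheel '[{"dx":-0.02,"dy":0.03,"dz":0,"ax":0,"ay":0,"az":0.03},{"dx":-0.05,"dy":0.08,"dz":0,"ax":0,"ay":0,"az":0.06},{"dx":-0.08,"dy":0.13,"dz":0,"ax":0,"ay":0,"az":0.09},{"dx":-0.11,"dy":0.18,"dz":0,"ax":0,"ay":0,"az":0.13},{"dx":-0.14,"dy":0.23,"dz":0,"ax":0,"ay":0,"az":0.133}]' 130; python3 -c "
from h import *
plan(site(HT,3),.20,HT[1])"
```

```text
time: 23.7
tool_pos: [0.4935, -0.1032, 0.2428]
tool_rot: [0.0, 0.999, -0.045, 0.001]
contact_force: [1.5, -0.4, 0.7]
gripper_width: 0.491
t 23.7 pos [ 0.4935 -0.1032  0.2428] d [-0.0544  0.0773  0.0427] rv [ 0.0007 -0.0021 -0.0001] F [ 1.4781 -0.3821  0.7242] w 0.49093116899796896
```

```bash
python3 -m handwheel '[{"dx":-0.02,"dy":0.04,"dz":0,"ax":0,"ay":0,"az":0},{"dx":-0.045,"dy":0.075,"dz":0.01,"ax":0,"ay":0,"az":0},{"dx":-0.056,"dy":0.079,"dz":0.04,"ax":0,"ay":0,"az":0},{"dx":-0.056,"dy":0.079,"dz":0.043,"ax":0,"ay":0,"az":0},{"dx":-0.056,"dy":0.079,"dz":0.043,"ax":0,"ay":0,"az":0}]'; python3 -c "
from h import *
plan(site(HT,3),.121,HT[1])"
```

```text
time: 24.32
tool_pos: [0.432, -0.1753, 0.1996]
tool_rot: [0.0, 0.999, -0.045, 0.001]
contact_force: [0.6, 0.4, 1.1]
gripper_width: 0.489
t 24.325 pos [ 0.432  -0.1753  0.1996] d [ 0.0003 -0.0001  0.0786] rv [ 0.0004 -0.0012  0.0002] F [0.5643 0.3593 1.1432] w 0.48854443795897967
```

```bash
python3 -m handwheel '[{"dx":0.0003,"dy":0,"dz":0.03,"ax":0,"ay":0,"az":0},{"dx":0.0003,"dy":0,"dz":0.06,"ax":0,"ay":0,"az":0},{"dx":0.0003,"dy":0,"dz":0.078,"ax":0,"ay":0,"az":0},{"dx":0.0003,"dy":0,"dz":0.078,"ax":0,"ay":0,"az":0},{"dx":0.0003,"dy":0,"dz":0.078,"ax":0,"ay":0,"az":0}]'; python3 -c "
from h import *
plan(site(HT,3),.121,HT[1])
f=manip.grab_frame('wrist'); cv2.imwrite('pics/e1.png',f['image'])"
```

```text
time: 24.95
tool_pos: [0.4328, -0.1758, 0.1221]
tool_rot: [0.001, 0.999, -0.045, 0.001]
contact_force: [-0.3, -0.6, -0.1]
gripper_width: 0.491
t 24.95 pos [ 0.4328 -0.1758  0.1221] d [-0.0004 -0.0005  0.0011] rv [ 0.001  -0.0021  0.0001] F [-0.2997 -0.5767 -0.137 ] w 0.4911172189662975
```

View pics/e1.png

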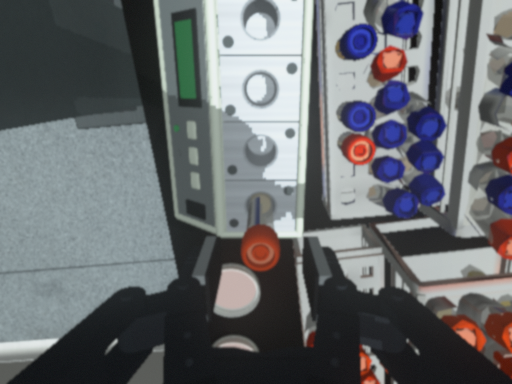

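```bash
python3 -m handwheel '[{"dx":-0.0005,"dy":0,"dz":0.001,"ax":0,"ay":0,"az":0},{"dx":-0.0005,"dy":0,"dz":0.001,"ax":0,"ay":0,"az":0},{"dx":-0.0005,"dy":0,"dz":0.001,"ax":0,"ay":0,"az":0},{"dx":-0.0005,"dy":0,"dz":0.001,"ax":0,"ay":0,"az":0}]' 255; python3 -m handwheel '[{"dx":0,"dy":0,"dz":-0.02,"ax":0,"ay":0,"az":0},{"dx":0,"dy":0,"dz":-0.04,"ax":0,"ay":0,"az":0},{"dx":0,"dy":0,"dz":-0.07,"ax":0,"ay":0,"az":0},{"dx":0,"dy":0,"dz":-0.11,"ax":0,"ay":0,"az":0},{"dx":0,"dy":0,"dz":-0.14,"ax":0,"ay":0,"az":0}]'; python3 -c "
from h import *
plan(site(RK,3),.26,RK[1])
f=manip.grab_frame('wrist'); cv2.imwrite('pics/e2.png',f['image'])"
```

```text
time: 25.5
tool_pos: [0.432, -0.1759, 0.1209]
tool_rot: [0.001, 0.999, -0.046, 0.001]
contact_force: [-0.5, -0.6, 5.9]
gripper_width: 0.192
time: 26.12
tool_pos: [0.4312, -0.1754, 0.2607]
tool_rot: [0.0, 0.999, -0.046, 0.0]
contact_force: [-0.0, -0.1, -0.2]
gripper_width: 0.192
t 26.125 pos [ 0.4312 -0.1754  0.2607] d [ 0.1701 -0.286   0.0007] rv [ 0.0002 -0.0003 -0.1331] F [-0.033  -0.1486 -0.1797] w 0.19226625178787288
```

View pics/e2.png

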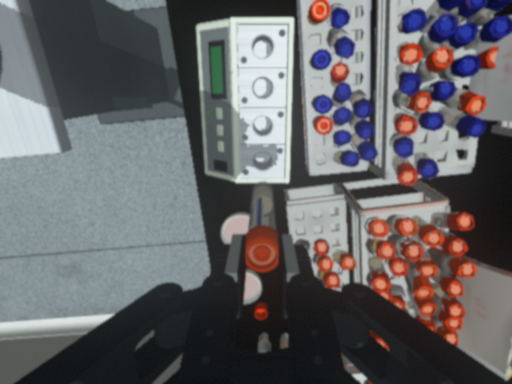

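```bash
python3 -m handwheel '[{"dx":0.025,"dy":-0.045,"dz":0,"ax":0,"ay":0,"az":-0.03},{"dx":0.05,"dy":-0.095,"dz":0,"ax":0,"ay":0,"az":-0.06},{"dx":0.08,"dy":-0.145,"dz":0,"ax":0,"ay":0,"az":-0.09},{"dx":0.11,"dy":-0.195,"dz":0,"ax":0,"ay":0,"az":-0.13},{"dx":0.14,"dy":-0.245,"dz":0,"ax":0,"ay":0,"az":-0.133}]';python3 -m handwheel '[{"dx":0.033,"dy":-0.038,"dz":0,"ax":0,"ay":0,"az":0},{"dx":0.033,"dy":-0.038,"dz":0,"ax":0,"ay":0,"az":0},{"dx":0.033,"dy":-0.038,"dz":0,"ax":0,"ay":0,"az":0}]'; python3 -c "
from h import *
plan(site(RK,3),.19,RK[1])"
```

```text
time: 26.8
tool_pos: [0.5934, 0.0576, 0.2582]
tool_rot: [0.0, 1.0, 0.021, -0.001]
contact_force: [-0.1, -0.4, 0.5]
gripper_width: 0.2
time: 27.18
tool_pos: [0.6237, 0.095, 0.2583]
tool_rot: [0.0, 1.0, 0.021, -0.001]
contact_force: [-0.6, 0.1, 0.3]
gripper_width: 0.195
t 27.175 pos [0.6237 0.095  0.2583] d [0.003  0.0012 0.0683] rv [0.0003 0.0021 0.0002] F [-0.6175  0.0893  0.3499] w 0.19456803954587368
```

```bash
python3 -m handwheel '[{"dx":0.0025,"dy":0.001,"dz":0.02,"ax":0,"ay":0,"az":0},{"dx":0.0025,"dy":0.001,"dz":0.05,"ax":0,"ay":0,"az":0},{"dx":0.0025,"dy":0.001,"dz":0.068,"ax":0,"ay":0,"az":0},{"dx":0.0025,"dy":0.001,"dz":0.068,"ax":0,"ay":0,"az":0},{"dx":0.0025,"dy":0.001,"dz":0.068,"ax":0,"ay":0,"az":0}]'; python3 -c "
from h import *
plan(site(RK,3),.084,RK[1])
f=manip.grab_frame('wrist'); cv2.imwrite('pics/e3.png',f['image'])
"
```

```text
time: 27.8
tool_pos: [0.6273, 0.0941, 0.1925]
tool_rot: [-0.0, 1.0, 0.021, 0.001]
contact_force: [0.8, -0.0, 1.1]
gripper_width: 0.196
t 27.8 pos [0.6273 0.0941 0.1925] d [-0.0008  0.0001  0.1085] rv [ 0.     -0.0015 -0.0004] F [ 0.7601 -0.0413  1.1316] w 0.19648627938970994
```

View pics/e3.png

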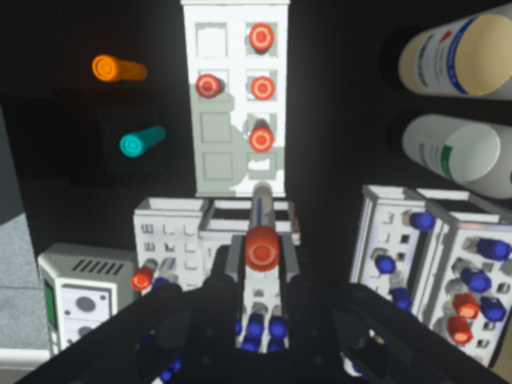

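```bash
python3 -m handwheel '[{"dx":-0.0005,"dy":0,"dz":0.03,"ax":0,"ay":0,"az":0},{"dx":-0.0005,"dy":0,"dz":0.06,"ax":0,"ay":0,"az":0},{"dx":-0.0005,"dy":0,"dz":0.09,"ax":0,"ay":0,"az":0},{"dx":-0.0005,"dy":0,"dz":0.104,"ax":0,"ay":0,"az":0},{"dx":-0.0005,"dy":0,"dz":0.104,"ax":0,"ay":0,"az":0}]'; python3 -m handwheel '[{"dx":0,"dy":0,"dz":0.002,"ax":0,"ay":0,"az":0},{"dx":0,"dy":0,"dz":0.004,"ax":0,"ay":0,"az":0},{"dx":0,"dy":0,"dz":0.004,"ax":0,"ay":0,"az":0}]'; python3 -c "
from h import *
plan(site(RK,3),.084,RK[1])
f=manip.grab_frame('scene')
cv2.imwrite('pics/e5.png',cv2.resize(f['image'][60:200,210:330],None,fx=4,fy=4))"
```

```text
time: 28.48
tool_pos: [0.6262, 0.0943, 0.0873]
tool_rot: [0.0, 1.0, 0.021, -0.0]
contact_force: [0.6, -0.1, -1.0]
gripper_width: 0.198
time: 28.85
tool_pos: [0.6267, 0.0944, 0.0841]
tool_rot: [-0.0, 1.0, 0.021, 0.0]
contact_force: [-0.4, -0.2, 0.2]
gripper_width: 0.198
t 28.85 pos [0.6267 0.0944 0.0841] d [-0.0001  0.0004  0.0001] rv [-0.    -0.001 -0.   ] F [-0.3801 -0.1695  0.2114] w 0.19782997450808562
```

View pics/e5.png

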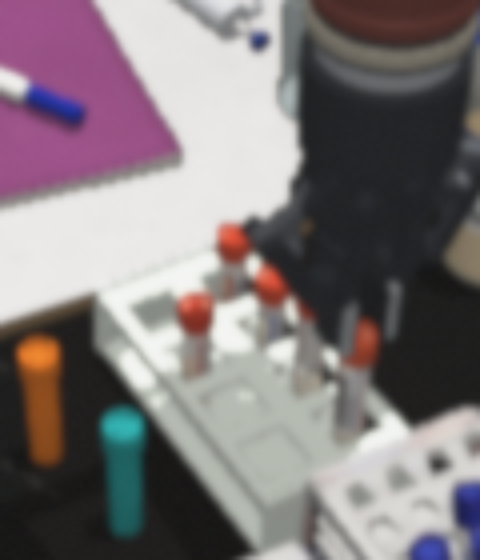

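```bash
python3 -m handwheel '[{"dx":0,"dy":0,"dz":0.002,"ax":0,"ay":0,"az":0},{"dx":0,"dy":0,"dz":0.002,"ax":0,"ay":0,"az":0}]'; python3 -m handwheel '[{"dx":0,"dy":0,"dz":0,"ax":0,"ay":0,"az":0},{"dx":0,"dy":0,"dz":0,"ax":0,"ay":0,"az":0},{"dx":0,"dy":0,"dz":0,"ax":0,"ay":0,"az":0}]' 175;  python3 -m handwheel '[{"dx":0,"dy":0,"dz":-0.01,"ax":0,"ay":0,"az":0},{"dx":0,"dy":0,"dz":-0.03,"ax":0,"ay":0,"az":0},{"dx":0,"dy":0,"dz":-0.08,"ax":0,"ay":0,"az":0},{"dx":0,"dy":0,"dz":-0.13,"ax":0,"ay":0,"az":0},{"dx":0,"dy":0,"dz":-0.16,"ax":0,"ay":0,"az":0}]'; python3 -m handwheel '[{"dx":-0.04,"dy":0.03,"dz":0,"ax":0,"ay":0,"az":0},{"dx":-0.09,"dy":0.06,"dz":0,"ax":0,"ay":0,"az":0},{"dx":-0.14,"dy":0.08,"dz":0,"ax":0,"ay":0,"az":0},{"dx":-0.16,"dy":0.08,"dz":0,"ax":0,"ay":0,"az":0},{"dx":-0.16,"dy":0.08,"dz":0,"ax":0,"ay":0,"az":0}]'; python3 -c "
from h import *
np.set_printoptions(precision=4,suppress=True)
f=manip.grab_frame('scene')
cv2.imwrite('pics/e6.png',cv2.resize(f['image'][60:260,210:370],None,fx=3,fy=3))
f=manip.grab_frame('top')
cv2.imwrite('pics/e7.png',cv2.resize(f['image'][120:280,170:400],None,fx=3,fy=3))
for u,v,s in reds(f,180,140,268,190):
  p=dep(f,u,v); d=p[:2]-RK[0];c,n=np.cos(RK[1]),np.sin(RK[1]); print(p,'in rack',c*d[0]+n*d[1],-n*d[0]+c*d[1])
"
```

```text
time: 29.15
tool_pos: [0.6273, 0.0944, 0.0829]
tool_rot: [-0.0, 1.0, 0.021, 0.001]
contact_force: [-0.0, 0.7, 4.1]
gripper_width: 0.195
time: 29.52
tool_pos: [0.6259, 0.0943, 0.081]
tool_rot: [-0.0, 1.0, 0.021, -0.0]
contact_force: [-0.1, 0.1, 0.2]
gripper_width: 0.312
time: 30.15
tool_pos: [0.6278, 0.0944, 0.2476]
tool_rot: [-0.0, 1.0, 0.021, 0.003]
contact_force: [-0.0, 0.4, -0.7]
gripper_width: 0.314
time: 30.78
tool_pos: [0.4696, 0.0074, 0.2436]
tool_rot: [0.0, 1.0, 0.021, 0.002]
contact_force: [0.7, 0.2, -0.1]
gripper_width: 0.318
[0.6267 0.0931 0.106 ] in rack 3.633400903069921e-05 -0.060893764376395695
[0.624  0.1321 0.1092] in rack -0.0010554350564312746 -0.021730288635560455
[0.6197 0.2112 0.0852] in rack -0.0020076667031529334 0.05743497177356783
[0.6222 0.1718 0.086 ] in rack -0.001142663257648206 0.017995387474372043
[0.5769 0.1725 0.081 ] in rack -0.046345657127482065 0.020554646313136877
```

View pics/e6.png

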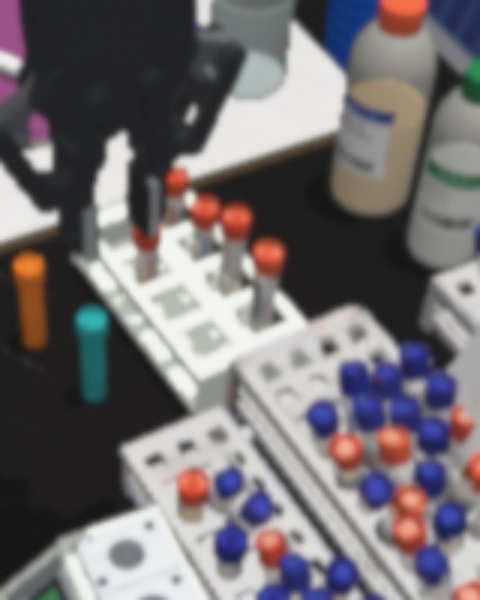

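View pics/e7.png

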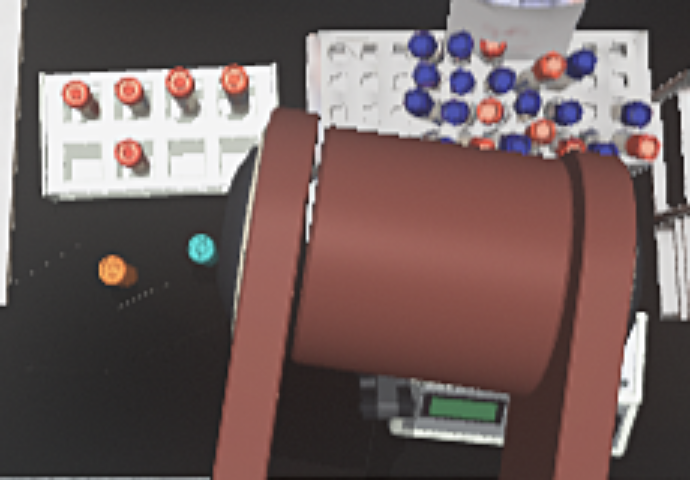

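```bash
python3 -c "
from plant import manip
print(manip.job_done())"
```

```text
the job is handed in; nothing more can be done
None
```

All four tubes are in the back row of the white rack, standing in the same left-to-right order they had in the heater: short, short, tall, tall. I moved them one at a time, working left to right, and handed the job in at about 31 s with the gripper open and clear.

- **Tubes in the rack:** The last top view shows four caps over the back-row holes, each within about 3 mm of its hole centre. Cap heights measured about 85, 86, 109 and 106 mm, against 86 and 110 mm expected for tubes on the shelf. The 106 mm reading is 4 mm low, but the camera views show that tube upright in its hole.
- **Other objects:** The tube in the rack's front row stayed within about 1 mm of where it started. I left the orange and turquoise look-alikes untouched.
- **Forces:** The highest contact force shown in the readouts was about 6 N.
- **Failed or disagreeing checks:** My first move command was refused for missing keys and moved nothing. Cameras disagreed by 1–3 mm on the rack and cap positions, and I averaged those or checked with the wrist camera. The gripper reading while holding a cap implied about 16 mm for a 20.8 mm cap, but every grip held.

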